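# Restock the canister rack and clamp its end stop

### The arm

A 7-joint arm with a two-finger parallel gripper is mounted at the origin on the work surface. World frame = base frame: x ahead of the robot, y to its left, z up, the work surface at z = 0. Lengths are in m, angles in rad, forces in N, time in s.
With the tool pointing down it reaches from about 0.425 to 0.875 m from the base axis. Payload 4.7 kg.
Tool frame: the origin (TCP) lies at the very end of the fingers, on their centre line; the grasp point (between the pads) lies behind it (ctrl.tcp_to_grasp is the z of the grasp point in the tool frame, in m); z points along the fingers, y is the line along which they close (so a half turn about z gives the same grasp; the last joint's range is limited). The gripper opens to 87 mm and grips with 3 to 60 N. Pads are 19 mm wide; open, the fingers measure 117 mm over their backs; the gripper's body (75 mm by 190 mm) begins 51 mm behind the grasp point.
Start: joints at [-1.254, 0.321, -0.07, 1.45, 0.023, 1.371, -0.057], TCP at [0.194, 0.62, 0.223] pointing down, gripper open.
Joint ranges: [-2.86, 2.86], [-0.3, 2.09], [-1.38, 1.24], [0.06, 2.45], [-1.56, 4.7], [0.09, 2.05], [-2.69, 2.69]. Speed limits (rad/s): [2.57, 2.57, 3.14, 3.14, 3.14, 3.14, 3.14].

### API

Orientations are given as a rotation vector (axis times angle).
In Python, from bench import ctrl gives the robot as it stands.
- The arm moves only by the tool step_arm, never from a script. Its argument "targets" is a list of rows, each a list of 7 numbers: the shift along the world's x, y, z in cm, then the turn, a rotation vector about the world's x, y, z in degrees, then the opening, from 0 (shut) to 1 (fully open). A call has exactly 5 rows; each row shifts and turns the commanded pose from where the row before left it; what a row does not reach is not made up. A row lasts 1/12 s, in which the tool goes at most 41.7 mm and 7.16 degrees, less where a joint would pass 70% of its speed; a pose out of reach is approached as far as the arm can. A call with a gripper value outside its range is refused whole. The fingers move at their own pace and stop on an object; "force" is the grip in N (left out, the last holds). Time passes only in rows, so rows that do not move let the fingers close, or fill a call up. It gives the time, the measured TCP pose, the force, the opening and the grip force at its end, in the units of the state.
- ctrl.get_state(): the state, without advancing time (a new reading comes with each control period).
- ctrl.get_image(name): name is "scene" or "top"; returns (picture, depth): 400x640x3 uint8, red, green, blue; 400x640 float32, m along the optical axis (not along the pixel's ray), 0 where there is no reading.
- ctrl.camera_params(name): a dict with "intrinsics" (3x3 intrinsics, pixels), "distortion" ([k1, k2, p1, p2, k3] as OpenCV has them; the pictures are not rectified), "rvec" (rotation vector, rad) and "tvec" (3), from world to camera coordinates, as OpenCV has them. Camera axes: x right, y down, z forward; pixel columns grow to the right and rows downward; lengths in m; the calibration is good to about 2 mm. A picture is of the moment at which its call begins. camera_params takes no time and is no camera call.
- ctrl.close_job(): hands the job in; it is judged then, once.
The state is a dict: "time": time; "joint_positions": joint angles; "qd": joint speeds; "joint_torque": joint torques, N m; "position": TCP position; "tool_rot": TCP orientation; "ft_force": force on the tool from outside, world axes, zero at the start; "torque": the same for the moment, N m; "grip_width": opening from 0.0 (shut) to 1.0 (fully open); "grip_force": force on a finger pad.
Only numpy, scipy, OpenCV 4.12 (cv2) and the standard library are available. Lean on these libraries where they do the work, as an engineer would, in place of code of your own. Each camera call takes 0.05 s, during which the arm holds its last target. There are 200 camera calls.

### The job

Restock the canister rack: flip up the cam lever to free the sliding end stop and, if an open, empty canister is standing in the rack, take it out and stand it upright on the steel draining tray. Stand every lidded canister upright in the rack in one row, including those waiting on the worktop. Then slide the stop up until the row is held snug against the fixed end, with no gaps left, and flip the lever down flat to lock it, without disturbing the mug, the pepper mill and the kitchen timer.

Things in the scene. Friction and masses are not known exactly. Their poses are not given: they have to be found in the camera images.
- rack: canister rack, fixed: wooden base 110 x 490 x 12 mm (canisters stand on it, z = 12 mm) with two round steel side rails along y, axes at x = +-43 mm, z = 52 mm, diameter 12 mm: the bay between them is 74 mm wide, rail tops at 58 mm (62 mm where the stop's sleeves run). Origin at the centre of the base's underside; x across the rack (away from the robot at yaw 0), y along the row
- row_end (a point): foot of the inner face of the rack's wooden fixed end (92 mm wide, 10 mm thick, top 90 mm above the rack's underside), on the centre line at the base's top: rack y = -235 mm. The row of canisters starts here and runs to +y
- stop (a joint): sliding end stop: aluminium plate 66 mm wide, 8 mm thick, 16 to 100 mm above the rack's underside, on a carriage behind it. Value: clear length of the bay in m, from the fixed end to the plate's row side, whose face is thus at rack y = -0.235 + value; range 0 to 0.36, grows towards the rack's +y. Slides with about 3 N when free; clamped, it holds about 40 N
- stop_knob (a point): middle of the black upright cylindrical knob on top of the stop plate (26 mm diameter, 30 mm tall, 130 to 160 mm above the rack's underside) to pull and push the stop by; 6 mm to +y of the plate's row-side face, on the rack's centre line
- lever (a joint): cam lever on the stop's carriage. 0: flat, pointing to the rack's +y (away from the row), stop clamped; 1.5: upright, stop free (grip lets go beyond about 0.5). Swings in the rack's y-z plane about a pivot 35 mm behind the plate's row-side face, 84 mm above the rack's underside; stays where left; needs 1 to 2 N at the grip point
- lever_grip (a point): point on the black lever bar (16 mm wide, 8 mm thick), 80 mm from the pivot along the bar and 3 mm off the pivot along its own z (up when flat); bar ends at 105 mm. Can be pinched here across its width; own x axis is the pivot axis (rack x), own y axis points along the bar to its tip
- tin1: lidded storage canister: plain dark-grey tin with a flat bright steel lid, 60 mm diameter, 96 mm tall overall, about 0.3 kg; origin at the centre of its underside, z up along its axis. Starts standing on the worktop between the robot and the rack; may be absent
- tin2: lidded storage canister: plain dark-grey tin with a flat bright steel lid, 60 mm diameter, 96 mm tall overall, about 0.3 kg; origin at the centre of its underside, z up along its axis. Starts standing on the worktop between the robot and the rack; may be absent
- tin3: lidded storage canister: plain dark-grey tin with a flat bright steel lid, 60 mm diameter, 96 mm tall overall, about 0.3 kg; origin at the centre of its underside, z up along its axis. Starts standing on the worktop between the robot and the rack; may be absent
- tin4: lidded storage canister: plain dark-grey tin with a flat bright steel lid, 60 mm diameter, 96 mm tall overall, about 0.3 kg; origin at the centre of its underside, z up along its axis. Starts standing on the worktop between the robot and the rack; may be absent
- racktin: lidded storage canister: plain dark-grey tin with a flat bright steel lid, 60 mm diameter, 96 mm tall overall, about 0.3 kg; origin at the centre of its underside, z up along its axis. Starts standing in the rack, in the first or second place from the fixed end; may be absent
- opentin: open, empty canister without lid: the same dark-grey tin, 60 mm diameter, 84 mm tall, wall 3 mm, about 0.14 kg; origin at the centre of its underside, z up along its axis. If present, it starts standing in the rack, in the first or second place from the fixed end; may be absent
- tray: square steel draining tray, fixed, 150 x 150 mm, floor 4 mm above the worktop, rim 4 mm thick and 12 mm high; origin at the centre of its underside. To the left or right of the canisters; the other side has a flat round cork trivet (140 mm, 8 mm thick) that is not needed
- mug: bystander: white mug, rim radius 40 mm, 90 mm tall; origin at the centre of its underside
- mill: bystander: dark wooden pepper mill, 54 mm diameter, 150 mm tall; origin at the centre of its underside
- timer: bystander: white round kitchen timer with a twist grip on top, 68 mm diameter, 52 mm tall; origin at the centre of its underside
Mind the look-alikes: they are no part of the job. What is shaped like the tin1 but yellow is not meant.

How it is judged:
On the way, in this order (a step that is already met when the one before it is completed fails the run):
1. the cam lever is flipped up, freeing the end stop (value of joint lever above 0.8 rad), for 0.2 s.
2. every lidded canister stands in the rack and the stop is slid up snug to the row (x of tin1 in the frame of rack between -0.03 and 0.03 m and y of tin1 in the frame of rack between -0.22 and 0.12 m and z of tin1 in the frame of rack between 0.004 and 0.02 m and angle between each of tin1, tin2, tin3, tin4, racktin's own z axis and vertical below 0.1 rad and x of tin2 in the frame of rack between -0.03 and 0.03 m and y of tin2 in the frame of rack between -0.22 and 0.12 m and z of tin2 in the frame of rack between 0.004 and 0.02 m and x of tin3 in the frame of rack between -0.03 and 0.03 m and y of tin3 in the frame of rack between -0.22 and 0.12 m and z of tin3 in the frame of rack between 0.004 and 0.02 m and x of tin4 in the frame of rack between -0.03 and 0.03 m and y of tin4 in the frame of rack between -0.22 and 0.12 m and z of tin4 in the frame of rack between 0.004 and 0.02 m and x of racktin in the frame of rack between -0.03 and 0.03 m and y of racktin in the frame of rack between -0.22 and 0.12 m and z of racktin in the frame of rack between 0.004 and 0.02 m and ((value of joint stop below 0.188 m and (y of tin1 in the frame of rack between -0.221 and -0.189 m or y of tin2 in the frame of rack between -0.221 and -0.189 m or y of tin3 in the frame of rack between -0.221 and -0.189 m or y of tin4 in the frame of rack between -0.221 and -0.189 m or y of racktin in the frame of rack between -0.221 and -0.189 m) and (y of tin1 in the frame of rack between -0.161 and -0.129 m or y of tin2 in the frame of rack between -0.161 and -0.129 m or y of tin3 in the frame of rack between -0.161 and -0.129 m or y of tin4 in the frame of rack between -0.161 and -0.129 m or y of racktin in the frame of rack between -0.161 and -0.129 m) and (y of tin1 in the frame of rack between -0.101 and -0.069 m or y of tin2 in the frame of rack between -0.101 and -0.069 m or y of tin3 in the frame of rack between -0.101 and -0.069 m or y of tin4 in the frame of rack between -0.101 and -0.069 m or y of racktin in the frame of rack between -0.101 and -0.069 m)) or (value of joint stop below 0.248 m and (y of tin1 in the frame of rack between -0.221 and -0.189 m or y of tin2 in the frame of rack between -0.221 and -0.189 m or y of tin3 in the frame of rack between -0.221 and -0.189 m or y of tin4 in the frame of rack between -0.221 and -0.189 m or y of racktin in the frame of rack between -0.221 and -0.189 m) and (y of tin1 in the frame of rack between -0.161 and -0.129 m or y of tin2 in the frame of rack between -0.161 and -0.129 m or y of tin3 in the frame of rack between -0.161 and -0.129 m or y of tin4 in the frame of rack between -0.161 and -0.129 m or y of racktin in the frame of rack between -0.161 and -0.129 m) and (y of tin1 in the frame of rack between -0.101 and -0.069 m or y of tin2 in the frame of rack between -0.101 and -0.069 m or y of tin3 in the frame of rack between -0.101 and -0.069 m or y of tin4 in the frame of rack between -0.101 and -0.069 m or y of racktin in the frame of rack between -0.101 and -0.069 m) and (y of tin1 in the frame of rack between -0.041 and -0.009 m or y of tin2 in the frame of rack between -0.041 and -0.009 m or y of tin3 in the frame of rack between -0.041 and -0.009 m or y of tin4 in the frame of rack between -0.041 and -0.009 m or y of racktin in the frame of rack between -0.041 and -0.009 m)) or (value of joint stop below 0.308 m and (y of tin1 in the frame of rack between -0.221 and -0.189 m or y of tin2 in the frame of rack between -0.221 and -0.189 m or y of tin3 in the frame of rack between -0.221 and -0.189 m or y of tin4 in the frame of rack between -0.221 and -0.189 m or y of racktin in the frame of rack between -0.221 and -0.189 m) and (y of tin1 in the frame of rack between -0.161 and -0.129 m or y of tin2 in the frame of rack between -0.161 and -0.129 m or y of tin3 in the frame of rack between -0.161 and -0.129 m or y of tin4 in the frame of rack between -0.161 and -0.129 m or y of racktin in the frame of rack between -0.161 and -0.129 m) and (y of tin1 in the frame of rack between -0.101 and -0.069 m or y of tin2 in the frame of rack between -0.101 and -0.069 m or y of tin3 in the frame of rack between -0.101 and -0.069 m or y of tin4 in the frame of rack between -0.101 and -0.069 m or y of racktin in the frame of rack between -0.101 and -0.069 m) and (y of tin1 in the frame of rack between -0.041 and -0.009 m or y of tin2 in the frame of rack between -0.041 and -0.009 m or y of tin3 in the frame of rack between -0.041 and -0.009 m or y of tin4 in the frame of rack between -0.041 and -0.009 m or y of racktin in the frame of rack between -0.041 and -0.009 m) and (y of tin1 in the frame of rack between 0.019 and 0.051 m or y of tin2 in the frame of rack between 0.019 and 0.051 m or y of tin3 in the frame of rack between 0.019 and 0.051 m or y of tin4 in the frame of rack between 0.019 and 0.051 m or y of racktin in the frame of rack between 0.019 and 0.051 m)))), for 0.2 s.
At the end, for the whole second after the job is handed in: Lever flat (under 0.15 rad). Every lidded canister upright in the rack, one row from the fixed end; bay at most 8 mm longer than 60 mm per lidded canister. Open canister, if any, upright on the draining tray (within 60 mm of its centre in x and y). All at rest (all of step 2 and value of joint lever below 0.15 rad and x of opentin in the frame of tray between -0.06 and 0.06 m and y of opentin in the frame of tray between -0.06 and 0.06 m and z of opentin in the frame of tray between -0.002 and 0.012 m and angle between opentin's own z axis and vertical below 0.1 rad and linear speed of each of tin1, tin2, tin3, tin4, racktin, opentin below 0.02 m/s); the robot touches nothing.
It fails at once if the mug is pushed more than 30 mm (distance of mug from where it was at the start of the episode above 0.03 m).
It fails at once if the pepper mill is pushed more than 30 mm (distance of mill from where it was at the start of the episode above 0.03 m).
It fails at once if the kitchen timer is pushed more than 30 mm (distance of timer from where it was at the start of the episode above 0.03 m).
Of racktin, opentin only 1 to 2 are there at a start; the rules pass over those that are not, and their reading is None.
Of tin1, tin2, tin3, tin4 only 3 to 4 are there at a start; the rules pass over those that are not, and their reading is None.
At some moment in a run one of tin1, tin2, tin3, tin4 may be knocked a few centimetres aside while the robot is not near it.
It also fails if it takes over 210 s, if anything falls off the work surface, if the arm or the gripper's body presses on something with over 40 N, if the wrist force passes 120 N, or if a joint passes its speed limit or range.

## Working session

There is one attempt and no reset: what is moved stays moved. The work goes in short steps, Python scripts to look and compute and a tool call to move; the robot and the scene stay as the last step left them, time stands still between calls to the robot, and variables do not carry over. Pictures are saved under pics/ and viewed, at most 14 in all, crops included, and the job is handed in when it is done.

Besides the shell and the picture viewer there is one more tool, called after "Request:" as name(argument=value, ...), one argument or row to a line, values as JSON. step_arm: Moves the arm, as the interface text tells. Its arguments: {"type":"object","properties":{"targets":{"type":"array"},"force":{"type":"number"}},"required":["targets"]}

```bash
ls; mkdir -p pics; cat > h.py <<'E'
import numpy as np, cv2
from bench import ctrl
def cam(n):
    p=ctrl.camera_params(n);K=np.array(p["intrinsics"],float);D=np.array(p["distortion"],float)
    R=cv2.Rodrigues(np.array(p["rvec"],float))[0];t=np.array(p["tvec"],float).ravel();return K,D,R,t
def world(n,uv,depth):
    K,D,R,t=cam(n);uv=np.array(uv,float).reshape(-1,1,2)
    q=cv2.undistortPoints(uv,K,D).reshape(-1,2);d=np.array(depth,float).reshape(-1,1)
    return (np.hstack([q*d,d])-t)@R
def onz(n,uv,z):
    K,D,R,t=cam(n);q=cv2.undistortPoints(np.array(uv,float).reshape(-1,1,2),K,D).reshape(-1,2)
    r=np.hstack([q,np.ones((len(q),1))])@R;c=-R.T@t
    return c+r*((z-c[2])/r[:,2])[:,None]
def tri(uva,uvb,a="top",b="scene"):
    out=[]
    P=[];Q=[]
    for n,uv in((a,uva),(b,uvb)):
        K,D,R,t=cam(n);P.append(np.c_[R,t]);Q.append(cv2.undistortPoints(np.array(uv,float).reshape(-1,1,2),K,D).reshape(-1,2).T)
    X=cv2.triangulatePoints(P[0],P[1],Q[0],Q[1]);return (X[:3]/X[3]).T
def shot(n,f):
    im,d=ctrl.get_image(n);cv2.imwrite(f"pics/{f}.png",im[:,:,::-1]);np.savez(f"pics/{f}.npz",im=im,d=d);return im,d
def cloud(n,d):
    v,u=np.mgrid[0:400,0:640];return world(n,np.stack([u.ravel(),v.ravel()],1),d.ravel()).reshape(400,640,3)
E
python3 - <<'E'
from h import *
for n in("top","scene"):
    im,d=shot(n,n+"0");K,D,R,t=cam(n);print(n,(-R.T@t).round(3),K[0,0].round(1),(d>0).mean())
s=ctrl.get_state();print(s["position"],s["tool_rot"],s["ft_force"],ctrl.tcp_to_grasp)
E
```

```text
pics
top [0.456 0.004 1.242] 410.5 0.9958515625
scene [ 0.866 -0.479  0.951] 364.3 0.9959609375
[0.19371835 0.61996755 0.22160543] [-4.73699611e-01 -3.10554206e+00  2.57850710e-03] [-0.22536532 -0.39762058 -0.29766844] -0.0187
```

View pics/top0.png

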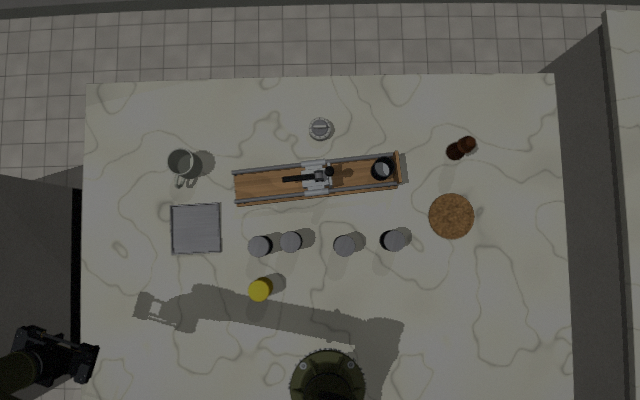

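View pics/scene0.png

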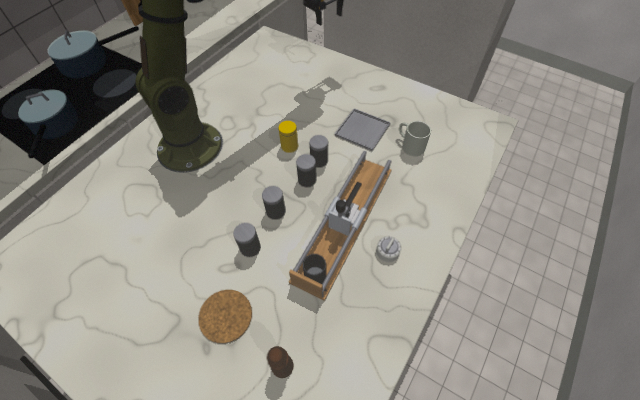

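The top view shows four grey lidded tins at about (259,245), (291,241), (344,244) and (393,240). The open tin is in the rack at (383,168) against the fixed end at (399,166). The stop knob is at about (329,171), the lever tip at (284,179), the tray at (196,229) and the yellow look-alike at (260,289). The scene view agrees, and there is no lidded tin in the rack. I'll enlarge both.

```bash
python3 - <<'E'
from h import *
a=cv2.imread("pics/top0.png")[140:265,220:420];cv2.imwrite("pics/c1.png",cv2.convertScaleAbs(cv2.resize(a,None,fx=4,fy=4,interpolation=cv2.INTER_CUBIC),alpha=1.5))
a=cv2.imread("pics/scene0.png")[125:305,220:400];cv2.imwrite("pics/c2.png",cv2.convertScaleAbs(cv2.resize(a,None,fx=3.33,fy=3.33,interpolation=cv2.INTER_CUBIC),alpha=1.5))
for n in("top","scene"):
    C=cloud(n,np.load(f"pics/{n}0.npz")["d"])
    z=C[...,2]
    m=((z>.085)&(z<.105)&(C[...,0]>.38)&(C[...,0]<.6)&(abs(C[...,1])<.4)).astype(np.uint8)
    k,l,s,c=cv2.connectedComponentsWithStats(m)
    for i in range(1,k):
        if s[i,4]>40:
            P=C[l==i];print(n,c[i].round(1),s[i,4],((P.max(0)+P.min(0))/2).round(4),np.median(P,0).round(4),np.ptp(P,0).round(3))
E
```

```text
top [289.7 241.6] 364 [0.4345 0.0957 0.0935] [0.4337 0.0945 0.0947] [0.059 0.059 0.014]
top [394.  240.6] 363 [ 0.4305 -0.1955  0.0937] [ 0.4297 -0.1958  0.0946] [0.059 0.057 0.012]
top [344.  245.7] 358 [ 0.42   -0.056   0.0945] [ 0.4191 -0.0558  0.0947] [0.058 0.056 0.014]
top [257.8 246. ] 361 [0.424  0.1854 0.0935] [0.424  0.1837 0.0946] [0.056 0.059 0.014]
scene [318.5 142.5] 238 [0.4259 0.1823 0.0928] [0.4285 0.1794 0.0953] [0.059 0.059 0.015]
scene [305.7 162.4] 266 [0.4376 0.0929 0.0927] [0.4398 0.0903 0.0956] [0.057 0.059 0.015]
scene [272.1 195. ] 311 [ 0.4228 -0.0585  0.092 ] [ 0.425  -0.061   0.0954] [0.059 0.059 0.014]
scene [244.2 232.7] 357 [ 0.4327 -0.197   0.0936] [ 0.4339 -0.1988  0.096 ] [0.059 0.058 0.016]
```

View pics/c1.png

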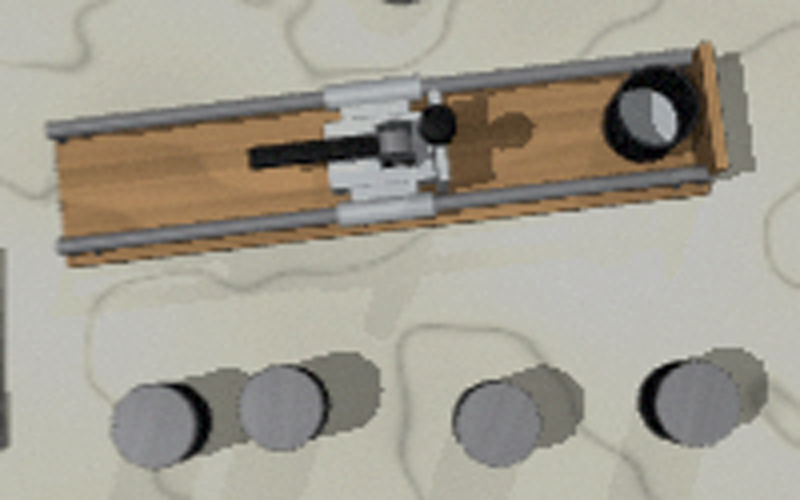

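View pics/c2.png

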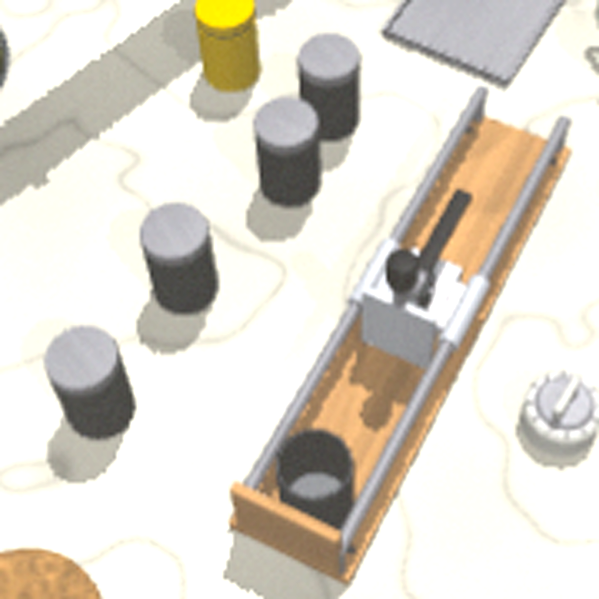

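The crops show the stop at mid-rack with its knob at about (329,171) in the top view and the lever flat, pointing to the image's left (+y). The open tin is about 5 mm off the fixed end. Next I'll fit the rack's pose.

```bash
python3 - <<'E'
from h import *
for n in("top","scene"):
    C=cloud(n,np.load(f"pics/{n}0.npz")["d"]).reshape(-1,3);x,y,z=C.T
    roi=(x>.5)&(x<.70)&(y>-.3)&(y<.31)
    r=C[roi&(z>.045)&(z<.064)&((y>.13)|((y<.0)&(y>-.12)))]
    # yaw by scan: minimise spread of the two rails
    best=None
    for a in np.radians(np.arange(-2,15,.1)):
        u=r[:,0]*np.cos(a)+r[:,1]*np.sin(a);h=np.histogram(u,bins=np.arange(.3,.9,.003))[0]
        s=(h**2).sum()
        if best is None or s>best[0]:best=(s,a)
    a=best[1];ex=np.array([np.cos(a),np.sin(a)]);ey=np.array([-np.sin(a),np.cos(a)])
    u=r[:,:2]@ex;mid=(np.percentile(u,2)+np.percentile(u,98))/2
    A=r[u>mid+.02];B=r[u<mid-.02]
    fa=np.polyfit(A[:,1],A[:,0],1);fb=np.polyfit(B[:,1],B[:,0],1)
    print(n,"yaw",np.degrees(a),"fits",np.degrees(np.arctan(-fa[0])),np.degrees(np.arctan(-fb[0])),"rail u",np.median(A[:,:2]@ex),np.median(B[:,:2]@ex),"y ends",np.percentile(r[:,:2]@ey,[0,.5,99.5,100]))
    e=C[roi&(z>.082)&(z<.096)&(y<-.16)];print("  end",len(e),(e[:,:2]@ex).min(),(e[:,:2]@ex).max(),np.percentile(e[:,:2]@ey,[0,5,50,95,100]),e[:,2].max())
    k=C[roi&(z>.15)&(z<.17)];print("  knob",len(k),((k.max(0)+k.min(0))/2).round(4),((k[:,:2]@ex).mean(),(k[:,:2]@ey).mean()),np.ptp(k,0).round(3),np.median(k,0).round(4))
    b=C[roi&(z>.005)&(z<.018)];v=b[:,:2]@ey;print("  base v",v.min(),v.max(), "u",(b[:,:2]@ex).min(),(b[:,:2]@ex).max(),np.median(b[:,2]))
    o=C[roi&(z>.07)&(z<.09)&(C[:,:2]@ey<-.18)&(C[:,:2]@ey>-.29)];print("  open",len(o),((o.max(0)+o.min(0))/2).round(4),np.ptp(o,0).round(3))
    l=C[roi&(z>.084)&(z<.1)&(y>.045)&(y<.2)];print("  lever",len(l),((l.max(0)+l.min(0))/2).round(4),np.ptp(l,0).round(3),(l[:,:2]@ey).max(),np.median(l[:,:2]@ex))
    t=C[(x>.35)&(x<.58)&(y>.22)&(y<.45)&(z>.008)&(z<.02)];print("  tray",((t.max(0)+t.min(0))/2).round(4),np.ptp(t,0).round(3))
    for nm,(q,zz) in dict(mug=((.33,.43,.55,.72),.08),mill=((-.45,-.25,.55,.75),.1),timer=((-.05,.08,.68,.8),.04)).items():
        t=C[(y>q[0])&(y<q[1])&(x>q[2])&(x<q[3])&(z>zz*.6)];print("  ",nm,len(t),len(t) and ((t.max(0)+t.min(0))/2).round(3))
E
```

```text
top yaw 5.400000000000007 fits 5.165185578659076 5.450931845950489 rail u 0.6607328807395102 0.5754373008989948 y ends [-0.18067702 -0.17841453  0.2054723   0.20907428]
  end 176 0.5718446255381571 0.6640700103392064 [-0.28071223 -0.27945831 -0.27247637 -0.22619399 -0.21734435] 0.09572096673254438
  knob 75 [ 0.6223 -0.0167  0.1569] (np.float64(0.6174531985857731), np.float64(-0.07566291303478634)) [0.024 0.024 0.013] [ 0.6224 -0.0177  0.1587]
  base v -0.3590171846111379 0.23037299391642693 u 0.4888176507677023 0.7100304536143468 0.010917574123859835
  open 185 [ 0.6411 -0.1842  0.0801] [0.092 0.079 0.019]
  lever 140 [0.6144 0.0803 0.0903] [0.02  0.069 0.011] 0.05679218825833937 0.6182660259325465
  tray [0.4907 0.3351 0.0137] [0.177 0.227 0.011]
   mug 304 [0.655 0.398 0.071]
   mill 290 [ 0.695 -0.404  0.106]
   timer 372 [0.769 0.006 0.04 ]
scene yaw 5.300000000000006 fits 4.964115501924783 5.323050118047399 rail u 0.6639721246820113 0.5787938223887187 y ends [-0.1819514  -0.1798502   0.20381406  0.20585978]
  end 262 0.5733072235351472 0.6652179068098198 [-0.28005745 -0.27949436 -0.27307126 -0.22777205 -0.21698346] 0.09580433135010637
  knob 79 [ 0.6255 -0.0197  0.1569] (np.float64(0.6210363610808379), np.float64(-0.07940951538626008)) [0.025 0.026 0.013] [ 0.6259 -0.0225  0.1588]
  base v -0.34737501802955706 0.22763876548680687 u 0.49004640507540015 0.6868946190550912 0.011800045134292503
  open 247 [ 0.6421 -0.1871  0.0801] [0.091 0.077 0.02 ]
  lever 110 [0.6167 0.0794 0.0911] [0.02  0.067 0.011] 0.055374218366584516 0.6212383019984532
  tray [0.4924 0.3345 0.014 ] [0.175 0.229 0.012]
   mug 347 [0.656 0.397 0.071]
   mill 429 [ 0.699 -0.41   0.107]
   timer 381 [0.771 0.004 0.04 ]
```

Rack yaw is about +5.3° and its origin is near (0.620, 0.022). The stop reads about 0.187. I'll check the open tin and the tray while moving towards the lever.

Request:
step_arm(
  targets=[
    [2.1, -2.65, 0, 0, 0, -4.5, 1],
    [2.1, -2.65, 0, 0, 0, -4.5, 1],
    [2.1, -2.65, 0, 0, 0, -4.5, 1],
    [2.1, -2.65, 0, 0, 0, -4.5, 1],
    [2.1, -2.65, 0, 0, 0, -4.5, 1],
  ],
  force=15,
)

```text
time: 0.52
position: [0.2995, 0.4863, 0.222]
tool_rot: [-1.076, -2.951, 0.001]
ft_force: [0.0, 0.8, -0.0]
grip_width: 0.996
grip_force: 0.0
```

Request:
step_arm(
  targets=[
    [2.1, -2.65, 0, 0, 0, -4.5, 0.8],
    [2.1, -2.65, 0, 0, 0, -4.5, 0.8],
    [2.1, -2.65, 0, 0, 0, -4.5, 0.8],
    [2.1, -2.65, 0, 0, 0, -4.5, 0.8],
    [2.1, -2.65, 0, 0, 0, -4.5, 0.8],
  ],
)

```text
time: 0.93
position: [0.4044, 0.3538, 0.2222]
tool_rot: [-1.631, -2.685, 0.001]
ft_force: [0.3, -0.6, 0.6]
grip_width: 0.808
grip_force: 0.0
```

Request:
step_arm(
  targets=[
    [2.1, -2.65, 0, 0, 0, -4.5, 0.5],
    [2.1, -2.65, 0, 0, 0, -4.5, 0.5],
    [2.1, -2.65, 0, 0, 0, -4.5, 0.5],
    [2.1, -2.65, 0, 0, 0, -4.5, 0.5],
    [2.1, -2.65, 0, 0, 0, -4.5, 0.5],
  ],
)

```text
time: 1.35
position: [0.5094, 0.2214, 0.2223]
tool_rot: [-2.124, -2.315, 0.001]
ft_force: [0.6, 0.7, 0.7]
grip_width: 0.536
grip_force: 0.0
```

Request:
step_arm(
  targets=[
    [2.1, -2.65, 0, 0, 0, 0, 0.5],
    [2.1, -2.65, 0, 0, 0, 0, 0.5],
    [2.1, -2.65, 0, 0, 0, 0, 0.5],
    [2.1, -2.65, 0, 0, 0, 0, 0.5],
    [2.1, -2.65, 0, 0, 0, 0, 0.5],
  ],
)

```text
time: 1.77
position: [0.6144, 0.0891, 0.2222]
tool_rot: [-2.119, -2.319, 0.001]
ft_force: [0.2, 0.6, 0.3]
grip_width: 0.502
grip_force: 0.0
```

```bash
cat >> h.py <<'E'
def st():
    s=ctrl.get_state();R=cv2.Rodrigues(np.array(s["tool_rot"],float))[0]
    print("t",round(s["time"],2),"p",np.round(s["position"],4),"closing",np.degrees(np.arctan2(R[1,1],R[0,1])).round(2),"z",R[:,2].round(4),"w",round(s["grip_width"],3),"gf",np.round(s["grip_force"],1),"F",np.round(s["ft_force"],1),"q",np.round(s["joint_positions"],2))
E
python3 - <<'E'
from h import *
st()
# scene px read from crop c2: rim centre (316,460)/3.33+(220,125)
print("open top",onz("top",[(382.8,168.3)],.096),"scene",onz("scene",[(220+316/3.33,125+460/3.33)],.096),tri([(382.8,168.3)],[(220+316/3.33,125+460/3.33)]))
print("tray",onz("top",[(171,205),(220,203),(222,252),(174,254)],.012).round(3),onz("top",[(196.5,228.5)],.012))
E
```

```text
t 1.77 p [0.6144 0.0891 0.2222] closing 5.17 z [-6.e-04 -0.e+00 -1.e+00] w 0.502 gf 0.0 F [0.2 0.6 0.3] q [-0.58  0.27  0.48  1.55 -0.13  1.35  0.  ]
open top [[ 0.63405254 -0.17114086  0.096     ]] scene [[ 0.642273   -0.17241369  0.096     ]] [[ 0.63768509 -0.17083504  0.08666185]]
tray [[0.55  0.46  0.012]
 [0.553 0.31  0.012]
 [0.406 0.305 0.012]
 [0.403 0.45  0.012]] [[0.47779595 0.38173211 0.012     ]]
```

Request:
step_arm(
  targets=[
    [0, 0, -3.8, 0, 0, 0, 0.45],
    [0, 0, -3.8, 0, 0, 0, 0.45],
    [0, 0, -3.8, 0, 0, 0, 0.45],
    [0, 0, -2.5, 0, 0, 0, 0.45],
    [0, 0, -1.5, 0, 0, 0, 0.45],
  ],
  force=6,
)

```text
time: 2.18
position: [0.6109, 0.0899, 0.064]
tool_rot: [-2.117, -2.316, 0.009]
ft_force: [-1.3, 1.9, 0.7]
grip_width: 0.452
grip_force: 0.0
```

Request:
step_arm(
  targets=[
    [0, 0, 0, 0, 0, 0, 0],
    [0, 0, 0, 0, 0, 0, 0],
    [0, 0, 0, 0, 0, 0, 0],
    [0, 0, 0, 0, 0, 0, 0],
    [0, 0, 0, 0, 0, 0, 0],
  ],
)

```text
time: 2.6
position: [0.6134, 0.0906, 0.0698]
tool_rot: [-2.119, -2.318, 0.0]
ft_force: [-0.6, -0.1, 1.1]
grip_width: 0.183
grip_force: 6.0
```

Request:
step_arm(
  targets=[
    [0.01, -0.12, 1.1, 0, 0, 0, 0],
    [0.02, -0.26, 1.08, 0, 0, 0, 0],
    [0.04, -0.4, 1.03, 0, 0, 0, 0],
    [0.05, -0.54, 0.96, 0, 0, 0, 0],
    [0.06, -0.67, 0.89, 0, 0, 0, 0],
  ],
)

```text
time: 3.02
position: [0.6153, 0.0707, 0.1206]
tool_rot: [-2.118, -2.319, -0.001]
ft_force: [-2.9, 1.5, -2.2]
grip_width: 0.184
grip_force: 6.0
```

Request:
step_arm(
  targets=[
    [0.07, -0.77, 0.79, 0, 0, 0, 0],
    [0.08, -0.88, 0.67, 0, 0, 0, 0],
    [0.09, -0.96, 0.55, 0, 0, 0, 0],
    [0.1, -1.03, 0.42, 0, 0, 0, 0],
    [0.1, -1.07, 0.28, 0, 0, 0, 0],
  ],
)

```text
time: 3.43
position: [0.6198, 0.0225, 0.1469]
tool_rot: [-2.119, -2.318, 0.0]
ft_force: [-4.8, 3.1, -1.7]
grip_width: 0.184
grip_force: 6.0
```

```bash
python3 - <<'E'
from h import *
st();im,d=shot("scene","s1");cv2.imwrite("pics/s1c.png",cv2.convertScaleAbs(cv2.resize(im[80:280,270:470,::-1],None,fx=3,fy=3),alpha=1.5))
E
```

```text
t 3.43 p [0.6198 0.0225 0.1469] closing 5.14 z [-6.e-04  4.e-04 -1.e+00] w 0.184 gf 6.0 F [-4.8  3.1 -1.7] q [-0.48  0.32  0.49  1.64 -0.16  1.22  0.14]
```

View pics/s1c.png

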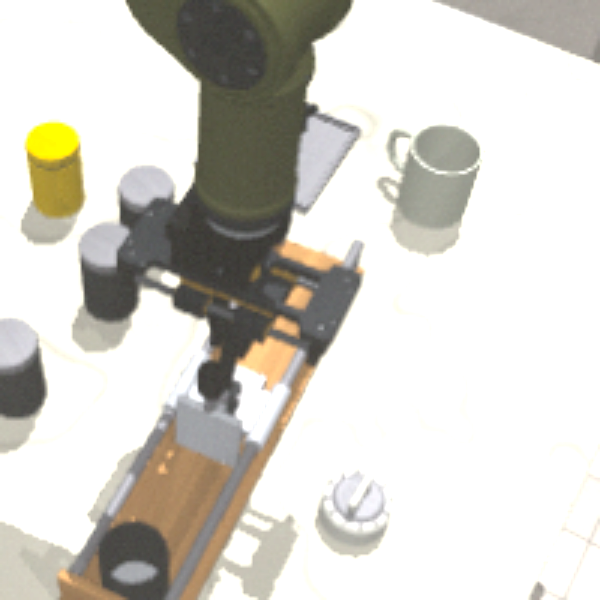

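The lever is up and still in the gripper, and nothing else has moved. I'll release it, rise, and go to the knob.

Request:
step_arm(
  targets=[
    [0, 0, 0, 0, 0, 0, 0.5],
    [0, 0, 0, 0, 0, 0, 0.5],
    [0, 0, 0, 0, 0, 0, 0.5],
    [0, 0, 3.5, 0, 0, 0, 0.5],
    [0, 0, 3.5, 0, 0, 0, 0.5],
  ],
)

```text
time: 3.9
position: [0.6191, 0.0241, 0.2148]
tool_rot: [-2.117, -2.319, 0.005]
ft_force: [1.1, 0.4, 1.3]
grip_width: 0.455
grip_force: 0.0
```

Request:
step_arm(
  targets=[
    [0.2, -2.2, 0, 0, 0, 0, 0.5],
    [0.1, -2.1, 0, 0, 0, 0, 0.5],
    [0, 0, -2.9, 0, 0, 0, 0.5],
    [0, 0, -2.9, 0, 0, 0, 0.5],
    [0, 0, -2.8, 0, 0, 0, 0.5],
  ],
)

```text
time: 4.32
position: [0.6243, -0.0196, 0.1299]
tool_rot: [2.117, 2.317, 0.004]
ft_force: [0.7, 0.6, -0.3]
grip_width: 0.497
grip_force: 0.0
```

```bash
python3 - <<'E'
from h import *
st();im,d=shot("scene","s2");C=cloud("scene",d)
cv2.imwrite("pics/s2c.png",cv2.convertScaleAbs(cv2.resize(im[130:250,290:450,::-1],None,fx=4,fy=4),alpha=1.5))
E
```

```text
t 4.32 p [ 0.6243 -0.0196  0.1299] closing 5.16 z [ 0.0035 -0.     -1.    ] w 0.497 gf 0.0 F [ 0.7  0.6 -0.3] q [-0.43  0.35  0.51  1.65 -0.18  1.18  0.22]
```

View pics/s2c.png

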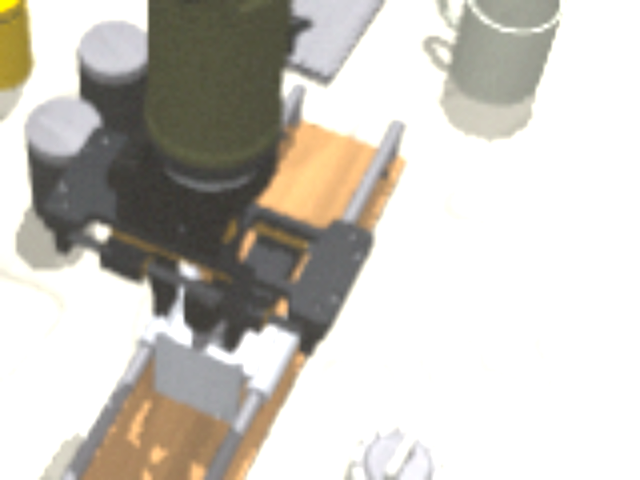

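The fingers straddle the knob at about (200,310) in the crop. I'll pinch it and pull the stop about 15 cm along +v.

Request:
step_arm(
  targets=[
    [0, 0, 0, 0, 0, 0, 0],
    [0, 0, 0, 0, 0, 0, 0],
    [0, 0, 0, 0, 0, 0, 0],
    [0, 0, 0, 0, 0, 0, 0],
    [-0.09, 1, 0, 0, 0, 0, 0],
  ],
  force=20,
)

```text
time: 4.78
position: [0.623, -0.0136, 0.1326]
tool_rot: [2.121, 2.312, -0.001]
ft_force: [-1.6, -4.6, 4.7]
grip_width: 0.289
grip_force: 20.0
```

Request:
step_arm(
  targets=[
    [-0.23, 2.5, 0, 0, 0, 0, 0],
    [-0.23, 2.5, 0, 0, 0, 0, 0],
    [-0.23, 2.5, 0, 0, 0, 0, 0],
    [-0.23, 2.5, 0, 0, 0, 0, 0],
    [-0.23, 2.5, 0, 0, 0, 0, 0],
  ],
)

```text
time: 5.2
position: [0.6112, 0.1148, 0.1325]
tool_rot: [2.119, 2.316, 0.001]
ft_force: [-2.2, -4.6, 3.2]
grip_width: 0.289
grip_force: 20.0
```

Request:
step_arm(
  targets=[
    [-0.12, 1.3, 0, 0, 0, 0, 0],
    [0, 0, 0, 0, 0, 0, 0],
    [0, 0, 0, 0, 0, 0, 0],
    [0, 0, 0, 0, 0, 0, 0],
    [0, 0, 0, 0, 0, 0, 0],
  ],
)

```text
time: 5.62
position: [0.6097, 0.1313, 0.1326]
tool_rot: [-2.117, -2.32, -0.006]
ft_force: [-3.8, 2.4, 5.2]
grip_width: 0.293
grip_force: 20.0
```

Request:
step_arm(
  targets=[
    [0, 0, 0, 0, 0, 0, 0.5],
    [0, 0, 0, 0, 0, 0, 0.5],
    [0, 0, 0, 0, 0, 0, 0.5],
    [0, 0, 3.5, 0, 0, 0, 0.5],
    [0, 0, 3.5, 0, 0, 0, 0.5],
  ],
)

```text
time: 6.03
position: [0.6078, 0.1279, 0.1987]
tool_rot: [-2.119, -2.317, 0.008]
ft_force: [2.2, -0.1, 0.5]
grip_width: 0.49
grip_force: 0.0
```

```bash
python3 - <<'E'
from h import *
st();im,d=shot("scene","s3")
cv2.imwrite("pics/s3c.png",cv2.convertScaleAbs(cv2.resize(im[90:310,220:440,::-1],None,fx=2.7,fy=2.7),alpha=1.5))
E
```

```text
t 6.03 p [0.6078 0.1279 0.1987] closing 5.12 z [-0.0047 -0.0022 -1.    ] w 0.49 gf 0.0 F [ 2.2 -0.1  0.5] q [-0.63  0.29  0.46  1.57 -0.13  1.32 -0.06]
```

View pics/s3c.png

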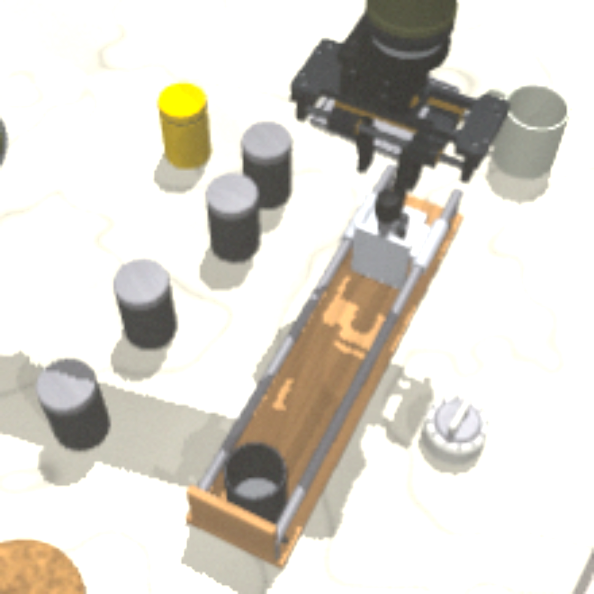

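The stop is now at about 0.338 and its lever is upright. The bay is clear apart from the open tin at about (257,480) in the crop. I'll fetch the open tin.

Request:
step_arm(
  targets=[
    [0.3, -3.0, 0.5, 0, 0, 0, 0.6],
    [0.3, -3.4, 0, 0, 0, 0, 0.8],
    [0.4, -3.8, 0, 0, 0, 0, 1],
    [0.4, -3.9, 0, 0, 0, 0, 1],
    [0.4, -3.9, 0, 0, 0, 0, 1],
  ],
  force=12,
)

```text
time: 6.5
position: [0.6278, -0.0534, 0.2056]
tool_rot: [2.118, 2.318, 0.001]
ft_force: [0.1, -0.8, 0.7]
grip_width: 0.791
grip_force: 0.0
```

Request:
step_arm(
  targets=[
    [0.4, -4.0, 0, 0, 0, 0, 1],
    [0.4, -4.0, 0, 0, 0, 0, 1],
    [0.35, -4.0, 0, 0, 0, 0, 1],
    [0, 0, 0, 0, 0, 0, 1],
    [0, 0, -3, 0, 0, 0, 1],
  ],
)

```text
time: 6.92
position: [0.6418, -0.1784, 0.1813]
tool_rot: [2.12, 2.302, 0.006]
ft_force: [1.7, -0.1, 0.7]
grip_width: 0.993
grip_force: 0.0
```

```bash
python3 - <<'E'
from h import *
st()
E
```

```text
t 6.92 p [ 0.6418 -0.1784  0.1813] closing 4.71 z [ 0.0114 -0.0049 -0.9999] w 0.993 gf 0.0 F [ 1.7 -0.1  0.7] q [-0.22  0.41  0.59  1.49 -0.23  1.3   0.48]
```

Request:
step_arm(
  targets=[
    [0, 0, -3.5, 0, 0, 0, 1],
    [0, 0, -3, 0, 0, 0, 1],
    [0, 0, -2, 0, 0, 0, 1],
    [0, 0, -1.5, 0, 0, 0, 1],
    [0, 0, -0.8, 0, 0, 0, 1],
  ],
)

```text
time: 7.33
position: [0.6376, -0.1712, 0.0645]
tool_rot: [-2.118, -2.317, 0.003]
ft_force: [0.5, -0.8, 0.1]
grip_width: 0.999
grip_force: 0.0
```

Request:
step_arm(
  targets=[
    [0, 0, 0, 0, 0, 0, 0],
    [0, 0, 0, 0, 0, 0, 0],
    [0, 0, 0, 0, 0, 0, 0],
    [0, 0, 0, 0, 0, 0, 0],
    [0, 0, 0, 0, 0, 0, 0],
  ],
)

```text
time: 7.75
position: [0.6399, -0.1718, 0.0687]
tool_rot: [2.118, 2.318, 0.002]
ft_force: [0.5, 0.4, -0.1]
grip_width: 0.705
grip_force: 0.7
```

```bash
python3 - <<'E'
from h import *
st()
E
```

```text
t 7.75 p [ 0.6399 -0.1718  0.0687] closing 5.15 z [ 2.5e-03 -3.0e-04 -1.0e+00] w 0.705 gf 0.7 F [ 0.5  0.4 -0.1] q [-0.2   0.5   0.56  1.61 -0.29  1.11  0.52]
```

Request:
step_arm(
  targets=[
    [0, 0, 0, 0, 0, 0, 0],
    [0, 0, 0, 0, 0, 0, 0],
    [0, 0, 1, 0, 0, 0, 0],
    [0, 0, 2, 0, 0, 0, 0],
    [0, 0, 3, 0, 0, 0, 0],
  ],
)

```text
time: 8.17
position: [0.6363, -0.1707, 0.125]
tool_rot: [-2.116, -2.315, 0.006]
ft_force: [0.6, -0.4, -2.0]
grip_width: 0.689
grip_force: 12.0
```

Request:
step_arm(
  targets=[
    [0, 0, 3, 0, 0, 0, 0],
    [0, 0, 3, 0, 0, 0, 0],
    [0, 0, 3, 0, 0, 0, 0],
    [0, 0, 3, 0, 0, 0, 0],
    [-0.6, 2, 0, 0, 0, 0, 0],
  ],
)

```text
time: 8.58
position: [0.6349, -0.1579, 0.2548]
tool_rot: [2.119, 2.303, 0.004]
ft_force: [-0.1, -0.9, -0.1]
grip_width: 0.689
grip_force: 12.0
```

```bash
python3 - <<'E'
from h import *
st()
E
```

```text
t 8.58 p [ 0.6349 -0.1579  0.2548] closing 4.77 z [ 0.0102 -0.0059 -0.9999] w 0.689 gf 12.0 F [-0.1 -0.9 -0.1] q [-0.26  0.34  0.6   1.42 -0.19  1.42  0.43]
```

Request:
step_arm(
  targets=[
    [-1.5, 3.7, 0, 0, 0, 0, 0],
    [-1.5, 3.7, 0, 0, 0, 0, 0],
    [-1.5, 3.7, 0, 0, 0, 0, 0],
    [-1.5, 3.7, 0, 0, 0, 0, 0],
    [-1.5, 3.7, 0, 0, 0, 0, 0],
  ],
)

```text
time: 9.0
position: [0.5564, 0.0347, 0.2475]
tool_rot: [-2.12, -2.318, 0.001]
ft_force: [1.6, 0.1, -1.0]
grip_width: 0.691
grip_force: 12.0
```

Request:
step_arm(
  targets=[
    [-1, 3.7, 0, 0, 0, 0, 0],
    [-1, 3.7, 0, 0, 0, 0, 0],
    [-1, 3.7, 0, 0, 0, 0, 0],
    [-1, 3.7, 0, 0, 0, 0, 0],
    [-1, 3.7, 0, 0, 0, 0, 0],
  ],
)

```text
time: 9.42
position: [0.5067, 0.2196, 0.2477]
tool_rot: [-2.12, -2.319, 0.0]
ft_force: [1.2, -0.1, -1.4]
grip_width: 0.69
grip_force: 12.0
```

Request:
step_arm(
  targets=[
    [-1, 4, 0, 0, 0, 0, 0],
    [-1, 4, 0, 0, 0, 0, 0],
    [-0.9, 4, 0, 0, 0, 0, 0],
    [0, 4, 0, 0, 0, 0, 0],
    [0, 0.3, 0, 0, 0, 0, 0],
  ],
)

```text
time: 9.83
position: [0.4743, 0.3909, 0.2463]
tool_rot: [-2.103, -2.328, -0.002]
ft_force: [-2.1, 0.4, -0.9]
grip_width: 0.688
grip_force: 12.0
```

Request:
step_arm(
  targets=[
    [0, 0, -3.5, 0, 0, 0, 0],
    [0, 0, -3.5, 0, 0, 0, 0],
    [0, 0, -3.5, 0, 0, 0, 0],
    [0, 0, -3.5, 0, 0, 0, 0],
    [0, 0, -2, 0, 0, 0, 0],
  ],
)

```text
time: 10.25
position: [0.4768, 0.379, 0.083]
tool_rot: [-2.12, -2.319, 0.01]
ft_force: [-0.3, 1.1, -2.2]
grip_width: 0.688
grip_force: 12.0
```

```bash
python3 - <<'E'
from h import *
st();im,d=shot("top","t4");C=cloud("top",d);x,y,z=C.reshape(-1,3).T
cv2.imwrite("pics/t4c.png",cv2.convertScaleAbs(cv2.resize(im[130:300,150:430,::-1],None,fx=2.8,fy=2.8),alpha=1.5))
E
```

```text
t 10.25 p [0.4768 0.379  0.083 ] closing 5.13 z [-0.0045 -0.0048 -1.    ] w 0.688 gf 12.0 F [-0.3  1.1 -2.2] q [-0.9   0.34  0.23  1.72 -0.08  1.09 -0.56]
```

View pics/t4c.png

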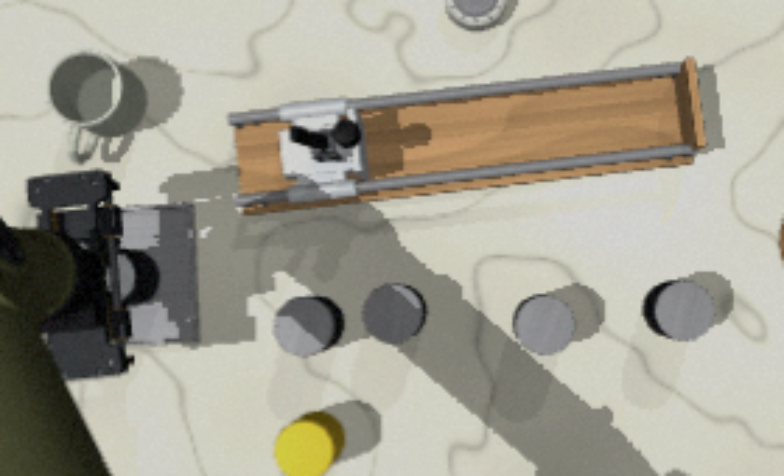

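The tin hangs over the tray, at about (135,278) in the crop. I'll lower and release it.

Request:
step_arm(
  targets=[
    [0, 0, -1.5, 0, 0, 0, 0],
    [0, 0, -0.8, 0, 0, 0, 0],
    [0, 0, -0.4, 0, 0, 0, 0],
    [0, 0, 0, 0, 0, 0, 0],
    [0, 0, 0, 0, 0, 0, 0],
  ],
)

```text
time: 10.72
position: [0.4795, 0.3817, 0.0614]
tool_rot: [2.119, 2.319, 0.002]
ft_force: [0.2, -1.3, -0.6]
grip_width: 0.685
grip_force: 12.0
```

```bash
python3 - <<'E'
from h import *
st()
E
```

```text
t 10.72 p [0.4795 0.3817 0.0614] closing 5.15 z [ 1.2e-03  7.0e-04 -1.0e+00] w 0.685 gf 12.0 F [ 0.2 -1.3 -0.6] q [-0.9   0.37  0.22  1.74 -0.09  1.05 -0.56]
```

Request:
step_arm(
  targets=[
    [0, 0, -0.05, 0, 0, 0, 0.9],
    [0, 0, 0, 0, 0, 0, 1],
    [0, 0, 0, 0, 0, 0, 1],
    [0, 0, 0, 0, 0, 0, 1],
    [0, 0, 2, 0, 0, 0, 1],
  ],
)

```text
time: 11.13
position: [0.4767, 0.3796, 0.0764]
tool_rot: [-2.119, -2.319, 0.011]
ft_force: [-0.7, 0.5, 0.4]
grip_width: 0.957
grip_force: 0.0
```

Request:
step_arm(
  targets=[
    [0, 0, 3, 0, 0, 0, 1],
    [0, 0, 3, 0, 0, 0, 1],
    [0, 0, 3, 0, 0, 0, 1],
    [0, 0, 2.5, 0, 0, 0, 1],
    [0, 0, 0, 0, 0, 0, 1],
  ],
)

```text
time: 11.55
position: [0.4817, 0.3835, 0.2016]
tool_rot: [2.119, 2.318, 0.017]
ft_force: [0.7, 1.0, 0.8]
grip_width: 0.999
grip_force: 0.0
```

```bash
cat >> h.py <<'E'
def tops(lo=.085,hi=.105,x0=.36,x1=.58,f=None,n="top"):
    im,d=shot(n,f or "tmp");C=cloud(n,d);z=C[...,2]
    m=((z>lo)&(z<hi)&(C[...,0]>x0)&(C[...,0]<x1)&(abs(C[...,1])<.45)).astype(np.uint8)
    k,l,s,c=cv2.connectedComponentsWithStats(m)
    for i in range(1,k):
        if s[i,4]>100:
            P=C[l==i];print(n,c[i].round(0),s[i,4],"mid",((P.max(0)+P.min(0))/2).round(4),"ptp",np.ptp(P,0).round(3))
E
python3 - <<'E'
from h import *
st();tops(f="t5");tops(n="scene",f="s5");print("open");tops(.07,.095,.4,.55,n="scene")
E
```

```text
t 11.55 p [0.4817 0.3835 0.2016] closing 5.14 z [ 0.0079  0.0075 -0.9999] w 0.999 gf 0.0 F [0.7 1.  0.8] q [-0.91  0.25  0.24  1.59 -0.06  1.3  -0.58]
top [290. 242.] 364 mid [0.4345 0.0959 0.0946] ptp [0.059 0.059 0.012]
top [394. 241.] 363 mid [ 0.4305 -0.1952  0.093 ] ptp [0.059 0.058 0.016]
top [344. 246.] 362 mid [ 0.4199 -0.056   0.0943] ptp [0.059 0.056 0.013]
top [258. 246.] 361 mid [0.4239 0.1845 0.0947] ptp [0.056 0.058 0.013]
scene [318. 143.] 237 mid [0.4269 0.1813 0.0932] ptp [0.058 0.06  0.016]
scene [306. 162.] 264 mid [0.4367 0.0938 0.0932] ptp [0.058 0.06  0.015]
scene [272. 195.] 312 mid [ 0.422  -0.0582  0.0924] ptp [0.059 0.061 0.014]
scene [244. 233.] 355 mid [ 0.4325 -0.1979  0.0939] ptp [0.059 0.056 0.017]
open
scene [363. 115.] 161 mid [0.4822 0.3781 0.0806] ptp [0.06  0.063 0.021]
scene [319. 148.] 136 mid [0.4316 0.1805 0.0827] ptp [0.05  0.056 0.025]
scene [306. 167.] 171 mid [0.4377 0.0903 0.0826] ptp [0.058 0.055 0.025]
scene [273. 200.] 168 mid [ 0.4266 -0.0601  0.0825] ptp [0.05  0.057 0.025]
scene [248. 239.] 129 mid [ 0.4416 -0.1984  0.0825] ptp [0.042 0.057 0.025]
```

The open tin stands upright on the tray and the four tins haven't moved. I'll pick tin A at (0.4255, 0.183).

Request:
step_arm(
  targets=[
    [-1.07, -3.9, 0, 0, 0, 0, 1],
    [-1.07, -4.0, 0, 0, 0, 0, 1],
    [-1.07, -4.0, 0, 0, 0, 0, 1],
    [-1.07, -4.0, 0, 0, 0, 0, 1],
    [-1.07, -4.0, 0, 0, 0, 0, 1],
  ],
  force=25,
)

```text
time: 12.12
position: [0.4237, 0.1802, 0.1928]
tool_rot: [-2.118, -2.319, 0.005]
ft_force: [0.5, -0.0, 0.9]
grip_width: 0.999
grip_force: 0.0
```

Request:
step_arm(
  targets=[
    [0, 0, 0, 0, 0, 0, 1],
    [0, 0, 0, 0, 0, 0, 1],
    [0, 0, -3, 0, 0, 0, 1],
    [0, 0, -3, 0, 0, 0, 1],
    [0, 0, -3, 0, 0, 0, 1],
  ],
)

```text
time: 12.53
position: [0.4253, 0.1838, 0.1033]
tool_rot: [-2.117, -2.321, -0.001]
ft_force: [1.3, 0.8, -0.1]
grip_width: 1.003
grip_force: 0.0
```

Request:
step_arm(
  targets=[
    [0, 0, -3, 0, 0, 0, 1],
    [0, 0, -1.8, 0, 0, 0, 1],
    [0, 0, 0, 0, 0, 0, 0],
    [0, 0, 0, 0, 0, 0, 0],
    [0, 0, 0, 0, 0, 0, 0],
  ],
)

```text
time: 12.95
position: [0.4261, 0.1834, 0.0575]
tool_rot: [2.118, 2.32, 0.001]
ft_force: [0.5, -0.1, 0.5]
grip_width: 0.856
grip_force: 0.0
```

Request:
step_arm(
  targets=[
    [0, 0, 0, 0, 0, 0, 0],
    [0, 0, 0, 0, 0, 0, 0],
    [0, 0, 0, 0, 0, 0, 0],
    [0, 0, 0, 0, 0, 0, 0],
    [0, 0, 0, 0, 0, 0, 0],
  ],
)

```text
time: 13.37
position: [0.4258, 0.1831, 0.058]
tool_rot: [-2.119, -2.319, -0.003]
ft_force: [-4.0, 0.7, 5.9]
grip_width: 0.689
grip_force: 25.0
```

```bash
python3 - <<'E'
from h import *
st()
E
```

```text
t 13.37 p [0.4258 0.1831 0.058 ] closing 5.16 z [ 0.001   0.0015 -1.    ] w 0.689 gf 25.0 F [-4.   0.7  5.9] q [-0.79  0.08  0.34  2.1  -0.03  0.97 -0.34]
```

Request:
step_arm(
  targets=[
    [0, 0, 2, 0, 0, 0, 0],
    [0, 0, 3, 0, 0, 0, 0],
    [0, 0, 3.5, 0, 0, 0, 0],
    [0, 0, 3.5, 0, 0, 0, 0],
    [2.5, -2, 0, 0, 0, 0, 0],
  ],
)

```text
time: 13.78
position: [0.4507, 0.169, 0.1836]
tool_rot: [-2.109, -2.327, -0.019]
ft_force: [1.9, 2.3, -3.1]
grip_width: 0.682
grip_force: 25.0
```

Request:
step_arm(
  targets=[
    [2.8, -2.2, 0, 0, 0, 0, 0],
    [2.8, -2.2, 0, 0, 0, 0, 0],
    [2.8, -2.2, 0, 0, 0, 0, 0],
    [2.8, -2.2, 0, 0, 0, 0, 0],
    [2.8, -2.2, 0, 0, 0, 0, 0],
  ],
)

```text
time: 14.2
position: [0.5914, 0.0512, 0.1765]
tool_rot: [2.119, 2.319, 0.0]
ft_force: [0.2, 1.4, -3.0]
grip_width: 0.684
grip_force: 25.0
```

Request:
step_arm(
  targets=[
    [2.8, -2.2, 0, 0, 0, 0, 0],
    [0, 0, 0, 0, 0, 0, 0],
    [0, 0, 0, 0, 0, 0, 0],
    [0, 0, -2, 0, 0, 0, 0],
    [0, 0, -2, 0, 0, 0, 0],
  ],
)

```text
time: 14.62
position: [0.6188, 0.0317, 0.1372]
tool_rot: [2.118, 2.32, 0.004]
ft_force: [-0.8, 0.2, -4.2]
grip_width: 0.685
grip_force: 25.0
```

```bash
python3 - <<'E'
from h import *
st()
E
```

```text
t 14.62 p [0.6188 0.0317 0.1372] closing 5.21 z [ 0.0023  0.0014 -1.    ] w 0.685 gf 25.0 F [-0.8  0.2 -4.2] q [-0.52  0.33  0.52  1.66 -0.18  1.19  0.14]
```

Request:
step_arm(
  targets=[
    [0, 0, -2.5, 0, 0, 0, 0],
    [0, 0, -2, 0, 0, 0, 0],
    [0, 0, -1.4, 0, 0, 0, 0],
    [0, 0, -0.7, 0, 0, 0, 0],
    [0, 0, 0, 0, 0, 0, 0],
  ],
)

```text
time: 15.03
position: [0.6174, 0.0312, 0.0707]
tool_rot: [-2.117, -2.319, 0.001]
ft_force: [0.1, -0.0, -2.2]
grip_width: 0.685
grip_force: 25.0
```

Request:
step_arm(
  targets=[
    [0, 0, 0, 0, 0, 0, 0],
    [0, 0, -0.1, 0, 0, 0, 0],
    [0, 0, 0, 0, 0, 0, 0.8],
    [0, 0, 0, 0, 0, 0, 1],
    [0, 0, 0, 0, 0, 0, 1],
  ],
)

```text
time: 15.45
position: [0.6192, 0.0305, 0.0706]
tool_rot: [2.119, 2.318, 0.002]
ft_force: [0.3, -0.4, 1.5]
grip_width: 0.83
grip_force: 0.0
```

Request:
step_arm(
  targets=[
    [0, 0, 0, 0, 0, 0, 1],
    [0, 0, 2, 0, 0, 0, 1],
    [0, 0, 3, 0, 0, 0, 1],
    [0, 0, 3, 0, 0, 0, 1],
    [0, 0, 3, 0, 0, 0, 1],
  ],
)

```text
time: 15.87
position: [0.6183, 0.0303, 0.1812]
tool_rot: [2.12, 2.319, -0.0]
ft_force: [0.8, 0.3, 0.1]
grip_width: 0.998
grip_force: 0.0
```

```bash
python3 - <<'E'
from h import *
st();tops(f="t6",x1=.7);im=np.load("pics/t6.npz")["im"]
cv2.imwrite("pics/t6c.png",cv2.convertScaleAbs(cv2.resize(im[130:300,150:430,::-1],None,fx=2.8,fy=2.8),alpha=1.5));tops(f="s6",x1=.7,n="scene")
E
```

```text
t 15.87 p [0.6183 0.0303 0.1812] closing 5.13 z [ 0.e+00 -2.e-04 -1.e+00] w 0.998 gf 0.0 F [0.8 0.3 0.1] q [-0.53  0.3   0.54  1.61 -0.16  1.28  0.12]
top [180. 164.] 105 mid [0.6657 0.4064 0.0907] ptp [0.069 0.078 0.011]
top [398. 166.] 110 mid [ 0.641  -0.2157  0.0895] ptp [0.092 0.015 0.009]
top [394. 241.] 362 mid [ 0.4305 -0.1959  0.0939] ptp [0.059 0.057 0.013]
top [364. 244.] 361 mid [ 0.4243 -0.1118  0.0948] ptp [0.058 0.057 0.013]
scene [305. 163.] 238 mid [0.4363 0.0925 0.0923] ptp [0.059 0.058 0.014]
scene [262. 210.] 336 mid [ 0.4263 -0.1144  0.0931] ptp [0.06  0.058 0.016]
scene [244. 233.] 359 mid [ 0.4328 -0.1979  0.0928] ptp [0.058 0.057 0.015]
scene [306. 278.] 162 mid [ 0.6418 -0.2163  0.0898] ptp [0.091 0.018 0.009]
```

View pics/t6c.png

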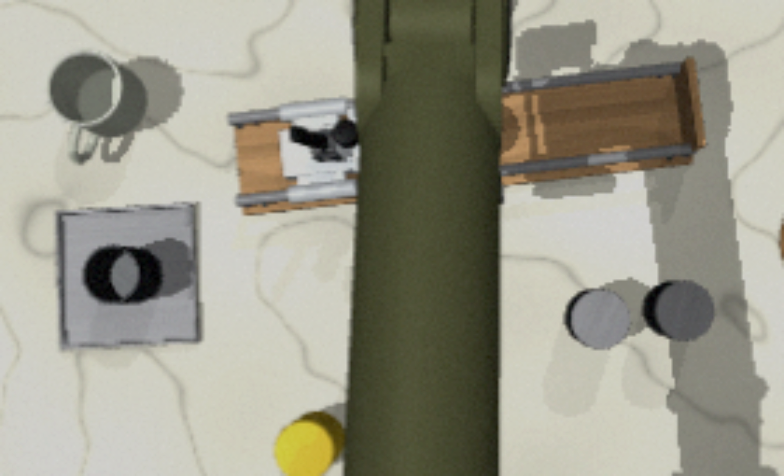

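Tin C was knocked to (0.425, -0.113), at (598,319) in the crop. The open tin is fine on the tray, at (122,275). Next is B at (0.4355, 0.0945).

Request:
step_arm(
  targets=[
    [-3.6, 1.27, 0, 0, 0, 0, 1],
    [-3.7, 1.27, 0, 0, 0, 0, 1],
    [-3.7, 1.27, 0, 0, 0, 0, 1],
    [-3.7, 1.27, 0, 0, 0, 0, 1],
    [-3.6, 1.27, 0, 0, 0, 0, 1],
  ],
)

```text
time: 16.38
position: [0.4335, 0.0942, 0.1793]
tool_rot: [2.119, 2.319, -0.0]
ft_force: [0.3, 1.0, 0.8]
grip_width: 0.997
grip_force: 0.0
```

Request:
step_arm(
  targets=[
    [0, 0, 0, 0, 0, 0, 1],
    [0, 0, 0, 0, 0, 0, 1],
    [0, 0, -2.5, 0, 0, 0, 1],
    [0, 0, -2.5, 0, 0, 0, 1],
    [0, 0, -2.5, 0, 0, 0, 1],
  ],
)

```text
time: 16.8
position: [0.4373, 0.0934, 0.1045]
tool_rot: [2.12, 2.316, 0.004]
ft_force: [0.7, 0.3, 0.1]
grip_width: 1.002
grip_force: 0.0
```

Request:
step_arm(
  targets=[
    [0, 0, -2.7, 0, 0, 0, 1],
    [0, 0, -2, 0, 0, 0, 1],
    [0, 0, 0, 0, 0, 0, 0],
    [0, 0, 0, 0, 0, 0, 0],
    [0, 0, 0, 0, 0, 0, 0],
  ],
)

```text
time: 17.22
position: [0.4371, 0.0937, 0.0589]
tool_rot: [2.12, 2.317, 0.002]
ft_force: [0.6, -0.2, 0.5]
grip_width: 0.854
grip_force: 0.0
```

Request:
step_arm(
  targets=[
    [0, 0, 0, 0, 0, 0, 0],
    [0, 0, 0, 0, 0, 0, 0],
    [0, 0, 0, 0, 0, 0, 0],
    [0, 0, 0, 0, 0, 0, 0],
    [0, 0, 0, 0, 0, 0, 0],
  ],
)

```text
time: 17.63
position: [0.4362, 0.0942, 0.059]
tool_rot: [2.119, 2.319, 0.003]
ft_force: [-1.9, -0.3, 6.6]
grip_width: 0.681
grip_force: 25.0
```

```bash
python3 - <<'E'
from h import *
st();tops(f="t7",x1=.7);tops(f="s7",x1=.7,n="scene");tops(f="s7",lo=.1,hi=.115,x1=.7,n="scene")
E
```

```text
t 17.63 p [0.4362 0.0942 0.059 ] closing 5.15 z [ 0.0016  0.001  -1.    ] w 0.681 gf 25.0 F [-1.9 -0.3  6.6] q [-0.72  0.03  0.46  2.14 -0.02  0.97 -0.16]
top [398. 166.] 108 mid [ 0.641  -0.2162  0.0905] ptp [0.091 0.015 0.011]
top [394. 241.] 363 mid [ 0.4305 -0.1959  0.0957] ptp [0.059 0.057 0.016]
top [364. 244.] 362 mid [ 0.4242 -0.1119  0.0944] ptp [0.059 0.057 0.013]
scene [302. 165.] 151 mid [0.4312 0.0777 0.095 ] ptp [0.069 0.029 0.019]
scene [363. 177.] 142 mid [0.6122 0.1459 0.0949] ptp [0.065 0.05  0.02 ]
scene [261. 210.] 338 mid [ 0.4263 -0.1145  0.0927] ptp [0.059 0.058 0.014]
scene [244. 233.] 355 mid [ 0.4321 -0.198   0.0936] ptp [0.058 0.058 0.016]
scene [306. 278.] 158 mid [ 0.6419 -0.216   0.0899] ptp [0.091 0.017 0.01 ]
scene [348. 201.] 321 mid [0.6213 0.0292 0.1065] ptp [0.057 0.059 0.012]
```

Request:
step_arm(
  targets=[
    [0, 0, 2, 0, 0, 0, 0],
    [0, 0, 3, 0, 0, 0, 0],
    [0, 0, 3.5, 0, 0, 0, 0],
    [0, 0, 3.5, 0, 0, 0, 0],
    [2.7, -1.9, 0, 0, 0, 0, 0],
  ],
)

```text
time: 18.2
position: [0.4631, 0.0805, 0.1847]
tool_rot: [-2.11, -2.327, -0.019]
ft_force: [1.7, 1.4, -2.3]
grip_width: 0.684
grip_force: 25.0
```

Request:
step_arm(
  targets=[
    [2.7, -1.9, 0, 0, 0, 0, 0],
    [2.7, -1.9, 0, 0, 0, 0, 0],
    [2.7, -1.9, 0, 0, 0, 0, 0],
    [2.7, -1.9, 0, 0, 0, 0, 0],
    [2.7, -1.9, 0, 0, 0, 0, 0],
  ],
)

```text
time: 18.62
position: [0.5984, -0.0207, 0.1775]
tool_rot: [-2.118, -2.32, -0.0]
ft_force: [0.0, -0.1, -3.0]
grip_width: 0.685
grip_force: 25.0
```

Request:
step_arm(
  targets=[
    [2.7, -1.8, 0, 0, 0, 0, 0],
    [0, 0, 0, 0, 0, 0, 0],
    [0, 0, 0, 0, 0, 0, 0],
    [0, 0, -2, 0, 0, 0, 0],
    [0, 0, -2, 0, 0, 0, 0],
  ],
)

```text
time: 19.03
position: [0.6248, -0.037, 0.1384]
tool_rot: [2.118, 2.319, 0.004]
ft_force: [-0.1, 0.6, -3.1]
grip_width: 0.687
grip_force: 25.0
```

```bash
python3 - <<'E'
from h import *
st()
E
```

```text
t 19.03 p [ 0.6248 -0.037   0.1384] closing 5.21 z [ 0.0024  0.0013 -1.    ] w 0.687 gf 25.0 F [-0.1  0.6 -3.1] q [-0.48  0.36  0.61  1.64 -0.22  1.21  0.28]
```

Request:
step_arm(
  targets=[
    [0, 0, -2.5, 0, 0, 0, 0],
    [0, 0, -2, 0, 0, 0, 0],
    [0, 0, -1.4, 0, 0, 0, 0],
    [0, 0, -0.7, 0, 0, 0, 0],
    [0, 0, 0, 0, 0, 0, 0],
  ],
)

```text
time: 19.45
position: [0.6234, -0.0371, 0.0717]
tool_rot: [-2.117, -2.319, 0.001]
ft_force: [0.4, 0.5, -3.3]
grip_width: 0.686
grip_force: 25.0
```

Request:
step_arm(
  targets=[
    [0, 0, 0, 0, 0, 0, 0],
    [0, 0, -0.1, 0, 0, 0, 0],
    [0, 0, 0, 0, 0, 0, 0.8],
    [0, 0, 0, 0, 0, 0, 1],
    [0, 0, 0, 0, 0, 0, 1],
  ],
)

```text
time: 19.87
position: [0.625, -0.038, 0.0715]
tool_rot: [2.119, 2.318, 0.002]
ft_force: [0.2, 0.3, 0.6]
grip_width: 0.83
grip_force: 0.0
```

Request:
step_arm(
  targets=[
    [0, 0, 0, 0, 0, 0, 1],
    [0, 0, 2, 0, 0, 0, 1],
    [0, 0, 3, 0, 0, 0, 1],
    [0, 0, 3, 0, 0, 0, 1],
    [0, 0, 3, 0, 0, 0, 1],
  ],
)

```text
time: 20.28
position: [0.6243, -0.0383, 0.1821]
tool_rot: [2.12, 2.319, -0.0]
ft_force: [0.6, 0.2, 1.3]
grip_width: 0.992
grip_force: 0.0
```

Request:
step_arm(
  targets=[
    [-3.3, -1.3, 0, 0, 0, 0, 1],
    [-3.3, -1.3, 0, 0, 0, 0, 1],
    [-3.3, -1.3, 0, 0, 0, 0, 1],
    [-3.3, -1.3, 0, 0, 0, 0, 1],
    [-3.3, -1.2, 0, 0, 0, 0, 1],
  ],
)

```text
time: 20.7
position: [0.458, -0.103, 0.1808]
tool_rot: [2.12, 2.318, 0.0]
ft_force: [-1.0, -0.2, 0.3]
grip_width: 1.001
grip_force: 0.0
```

```bash
python3 - <<'E'
from h import *
st();tops(f="t8",x1=.7);tops(f="s8",x1=.7,n="scene");tops(f="s8",lo=.1,hi=.115,x1=.7,n="scene")
E
```

```text
t 20.7 p [ 0.458  -0.103   0.1808] closing 5.13 z [ 5.e-04 -1.e-04 -1.e+00] w 1.001 gf 0.0 F [-1.  -0.2  0.3] q [-0.52 -0.07  0.67  1.96  0.05  1.24  0.22]
top [398. 166.] 114 mid [ 0.6411 -0.2154  0.0901] ptp [0.092 0.016 0.01 ]
scene [362. 178.] 110 mid [0.6114 0.1334 0.0947] ptp [0.065 0.025 0.019]
scene [261. 209.] 332 mid [ 0.4266 -0.1139  0.0923] ptp [0.059 0.058 0.014]
scene [244. 233.] 357 mid [ 0.4329 -0.1979  0.0935] ptp [0.059 0.057 0.017]
scene [306. 278.] 162 mid [ 0.642  -0.2161  0.0904] ptp [0.091 0.017 0.011]
scene [348. 201.] 319 mid [0.6214 0.0286 0.1059] ptp [0.057 0.06  0.011]
scene [337. 220.] 348 mid [ 0.6266 -0.0389  0.1057] ptp [0.06  0.059 0.011]
```

Request:
step_arm(
  targets=[
    [-3.4, -1.15, 0, 0, 0, 0, 1],
    [0, 0, 0, 0, 0, 0, 1],
    [0, 0, -2.5, 0, 0, 0, 1],
    [0, 0, -2.5, 0, 0, 0, 1],
    [0, 0, -2.5, 0, 0, 0, 1],
  ],
)

```text
time: 21.27
position: [0.4271, -0.1134, 0.1058]
tool_rot: [2.118, 2.318, 0.004]
ft_force: [0.7, 0.1, -0.1]
grip_width: 0.998
grip_force: 0.0
```

Request:
step_arm(
  targets=[
    [0, 0, -2.7, 0, 0, 0, 1],
    [0, 0, -2, 0, 0, 0, 1],
    [0, 0, 0, 0, 0, 0, 0],
    [0, 0, 0, 0, 0, 0, 0],
    [0, 0, 0, 0, 0, 0, 0],
  ],
)

```text
time: 21.68
position: [0.4269, -0.1138, 0.06]
tool_rot: [2.118, 2.318, 0.001]
ft_force: [0.7, -0.1, 0.2]
grip_width: 0.852
grip_force: 0.0
```

Request:
step_arm(
  targets=[
    [0, 0, 0, 0, 0, 0, 0],
    [0, 0, 0, 0, 0, 0, 0],
    [0, 0, 0, 0, 0, 0, 0],
    [0, 0, 0, 0, 0, 0, 0],
    [0, 0, 0, 0, 0, 0, 0],
  ],
)

```text
time: 22.1
position: [0.4261, -0.1136, 0.0599]
tool_rot: [2.119, 2.319, 0.002]
ft_force: [-3.4, -0.3, 6.7]
grip_width: 0.685
grip_force: 25.0
```

```bash
python3 - <<'E'
from h import *
st()
E
```

```text
t 22.1 p [ 0.4261 -0.1136  0.0599] closing 5.15 z [ 1.4e-03  6.0e-04 -1.0e+00] w 0.685 gf 25.0 F [-3.4 -0.3  6.7] q [-0.51  0.02  0.72  2.16 -0.01  0.97  0.31]
```

Request:
step_arm(
  targets=[
    [0, 0, 2, 0, 0, 0, 0],
    [0, 0, 3, 0, 0, 0, 0],
    [0, 0, 3.5, 0, 0, 0, 0],
    [0, 0, 3.5, 0, 0, 0, 0],
    [2.6, 0.1, 0, 0, 0, 0, 0],
  ],
)

```text
time: 22.52
position: [0.4527, -0.1135, 0.1867]
tool_rot: [2.118, 2.313, 0.021]
ft_force: [2.0, 0.4, -1.8]
grip_width: 0.683
grip_force: 25.0
```

Request:
step_arm(
  targets=[
    [3, 0.1, 0, 0, 0, 0, 0],
    [3, 0.1, 0, 0, 0, 0, 0],
    [3, 0.1, 0, 0, 0, 0, 0],
    [3, 0.1, 0, 0, 0, 0, 0],
    [3, 0.1, 0, 0, 0, 0, 0],
  ],
)

```text
time: 22.93
position: [0.6027, -0.1068, 0.1782]
tool_rot: [-2.118, -2.32, -0.0]
ft_force: [-1.0, 0.7, -2.7]
grip_width: 0.686
grip_force: 25.0
```

Request:
step_arm(
  targets=[
    [3, 0.1, 0, 0, 0, 0, 0],
    [0, 0, 0, 0, 0, 0, 0],
    [0, 0, 0, 0, 0, 0, 0],
    [0, 0, -2, 0, 0, 0, 0],
    [0, 0, -2, 0, 0, 0, 0],
  ],
)

```text
time: 23.35
position: [0.6315, -0.1073, 0.1396]
tool_rot: [2.119, 2.317, 0.003]
ft_force: [0.2, -0.5, -2.9]
grip_width: 0.68
grip_force: 25.0
```

```bash
python3 - <<'E'
from h import *
st()
E
```

```text
t 23.35 p [ 0.6315 -0.1073  0.1396] closing 5.11 z [ 2.5e-03 -1.0e-04 -1.0e+00] w 0.68 gf 25.0 F [ 0.2 -0.5 -2.9] q [-0.42  0.41  0.7   1.61 -0.28  1.23  0.43]
```

Request:
step_arm(
  targets=[
    [0, 0, -2.5, 0, 0, 0, 0],
    [0, 0, -2, 0, 0, 0, 0],
    [0, 0, -1.4, 0, 0, 0, 0],
    [0, 0, -0.7, 0, 0, 0, 0],
    [0, 0, 0, 0, 0, 0, 0],
  ],
)

```text
time: 23.77
position: [0.6302, -0.1067, 0.0728]
tool_rot: [-2.119, -2.317, 0.001]
ft_force: [-1.1, -0.2, -2.2]
grip_width: 0.684
grip_force: 25.0
```

Request:
step_arm(
  targets=[
    [0, 0, 0, 0, 0, 0, 0],
    [0, 0, -0.1, 0, 0, 0, 0],
    [0, 0, 0, 0, 0, 0, 0.8],
    [0, 0, 0, 0, 0, 0, 1],
    [0, 0, 0, 0, 0, 0, 1],
  ],
)

```text
time: 24.18
position: [0.6322, -0.1067, 0.0727]
tool_rot: [2.118, 2.318, 0.002]
ft_force: [-0.2, -0.0, 0.8]
grip_width: 0.831
grip_force: 0.0
```

Request:
step_arm(
  targets=[
    [0, 0, 0, 0, 0, 0, 1],
    [0, 0, 2, 0, 0, 0, 1],
    [0, 0, 3, 0, 0, 0, 1],
    [0, 0, 3, 0, 0, 0, 1],
    [0, 0, 3, 0, 0, 0, 1],
  ],
)

```text
time: 24.6
position: [0.6313, -0.1067, 0.1832]
tool_rot: [2.12, 2.319, -0.0]
ft_force: [0.7, 0.0, -0.6]
grip_width: 1.001
grip_force: 0.0
```

Request:
step_arm(
  targets=[
    [-3.3, -1.5, 0, 0, 0, 0, 1],
    [-3.3, -1.5, 0, 0, 0, 0, 1],
    [-3.3, -1.5, 0, 0, 0, 0, 1],
    [-3.3, -1.5, 0, 0, 0, 0, 1],
    [-3.3, -1.5, 0, 0, 0, 0, 1],
  ],
)

```text
time: 25.02
position: [0.465, -0.1824, 0.1818]
tool_rot: [2.119, 2.319, 0.0]
ft_force: [0.1, -0.7, 2.1]
grip_width: 0.996
grip_force: 0.0
```

```bash
python3 - <<'E'
from h import *
st();tops(f="s9",x1=.7,n="scene");tops(f="s9",lo=.1,hi=.115,x1=.7,n="scene")
E
```

```text
t 25.02 p [ 0.465  -0.1824  0.1818] closing 5.15 z [ 5.e-04 -1.e-04 -1.e+00] w 0.996 gf 0.0 F [ 0.1 -0.7  2.1] q [-0.47  0.01  0.8   1.9  -0.01  1.24  0.43]
scene [363. 177.] 144 mid [0.6115 0.1447 0.0951] ptp [0.065 0.051 0.019]
scene [244. 233.] 356 mid [ 0.4324 -0.1978  0.0929] ptp [0.059 0.058 0.015]
scene [306. 278.] 159 mid [ 0.6421 -0.2166  0.0902] ptp [0.092 0.017 0.009]
scene [348. 201.] 318 mid [0.6211 0.0296 0.1067] ptp [0.058 0.058 0.011]
scene [337. 220.] 348 mid [ 0.6262 -0.038   0.1063] ptp [0.06  0.061 0.012]
scene [326. 241.] 387 mid [ 0.6335 -0.1067  0.1064] ptp [0.059 0.058 0.013]
```

Request:
step_arm(
  targets=[
    [-3.5, -1.5, 0, 0, 0, 0, 1],
    [0, 0, 0, 0, 0, 0, 1],
    [0, 0, -2.5, 0, 0, 0, 1],
    [0, 0, -2.5, 0, 0, 0, 1],
    [0, 0, -2.5, 0, 0, 0, 1],
  ],
)

```text
time: 25.53
position: [0.4327, -0.1966, 0.1069]
tool_rot: [2.118, 2.317, 0.004]
ft_force: [-0.1, -0.8, -0.1]
grip_width: 1.002
grip_force: 0.0
```

Request:
step_arm(
  targets=[
    [0, 0, -2.7, 0, 0, 0, 1],
    [0, 0, -2.1, 0, 0, 0, 1],
    [0, 0, 0, 0, 0, 0, 0],
    [0, 0, 0, 0, 0, 0, 0],
    [0, 0, 0, 0, 0, 0, 0],
  ],
)

```text
time: 25.95
position: [0.4327, -0.1971, 0.0601]
tool_rot: [2.118, 2.318, 0.001]
ft_force: [0.3, -0.5, -0.4]
grip_width: 0.851
grip_force: 0.0
```

Request:
step_arm(
  targets=[
    [0, 0, 0, 0, 0, 0, 0],
    [0, 0, 0, 0, 0, 0, 0],
    [0, 0, 0, 0, 0, 0, 0],
    [0, 0, 0, 0, 0, 0, 0],
    [0, 0, 0, 0, 0, 0, 0],
  ],
)

```text
time: 26.37
position: [0.432, -0.1969, 0.06]
tool_rot: [2.119, 2.318, 0.002]
ft_force: [-2.7, -0.4, 7.7]
grip_width: 0.682
grip_force: 25.0
```

```bash
python3 - <<'E'
from h import *
st()
E
```

```text
t 26.37 p [ 0.432  -0.1969  0.06  ] closing 5.14 z [ 1.6e-03  4.0e-04 -1.0e+00] w 0.682 gf 25.0 F [-2.7 -0.4  7.7] q [-0.42  0.12  0.84  2.08 -0.11  0.98  0.57]
```

Request:
step_arm(
  targets=[
    [0, 0, 2, 0, 0, 0, 0],
    [0, 0, 3, 0, 0, 0, 0],
    [0, 0, 3.5, 0, 0, 0, 0],
    [0, 0, 3.5, 0, 0, 0, 0],
    [2.6, 0.3, 0, 0, 0, 0, 0],
  ],
)

```text
time: 26.78
position: [0.4579, -0.1963, 0.1871]
tool_rot: [2.12, 2.309, 0.021]
ft_force: [0.5, -1.7, -2.6]
grip_width: 0.685
grip_force: 25.0
```

Request:
step_arm(
  targets=[
    [3, 0.3, 0, 0, 0, 0, 0],
    [3, 0.3, 0, 0, 0, 0, 0],
    [3, 0.3, 0, 0, 0, 0, 0],
    [3, 0.3, 0, 0, 0, 0, 0],
    [3, 0.3, 0, 0, 0, 0, 0],
  ],
)

```text
time: 27.2
position: [0.6087, -0.1774, 0.178]
tool_rot: [-2.117, -2.319, -0.0]
ft_force: [0.1, -1.2, -2.8]
grip_width: 0.687
grip_force: 25.0
```

Request:
step_arm(
  targets=[
    [3, 0.3, 0, 0, 0, 0, 0],
    [0, 0, 0, 0, 0, 0, 0],
    [0, 0, 0, 0, 0, 0, 0],
    [0, 0, -2, 0, 0, 0, 0],
    [0, 0, -2, 0, 0, 0, 0],
  ],
)

```text
time: 27.62
position: [0.6373, -0.1767, 0.1396]
tool_rot: [2.119, 2.316, 0.002]
ft_force: [-0.2, 1.6, -4.5]
grip_width: 0.678
grip_force: 25.0
```

```bash
python3 - <<'E'
from h import *
st()
E
```

```text
t 27.62 p [ 0.6373 -0.1767  0.1396] closing 5.09 z [ 2.3e-03 -7.0e-04 -1.0e+00] w 0.678 gf 25.0 F [-0.2  1.6 -4.5] q [-0.35  0.48  0.78  1.55 -0.35  1.25  0.57]
```

Request:
step_arm(
  targets=[
    [0, 0, -2.5, 0, 0, 0, 0],
    [0, 0, -2, 0, 0, 0, 0],
    [0, 0, -1.4, 0, 0, 0, 0],
    [0, 0, -0.7, 0, 0, 0, 0],
    [0, 0, 0, 0, 0, 0, 0],
  ],
)

```text
time: 28.03
position: [0.6361, -0.1758, 0.0729]
tool_rot: [-2.119, -2.317, 0.001]
ft_force: [-0.2, -0.2, -3.0]
grip_width: 0.684
grip_force: 25.0
```

Request:
step_arm(
  targets=[
    [0, 0, 0, 0, 0, 0, 0],
    [0, 0, -0.1, 0, 0, 0, 0],
    [0, 0, 0, 0, 0, 0, 0.8],
    [0, 0, 0, 0, 0, 0, 1],
    [0, 0, 0, 0, 0, 0, 1],
  ],
)

```text
time: 28.45
position: [0.6383, -0.1758, 0.0728]
tool_rot: [2.118, 2.318, 0.002]
ft_force: [-0.4, -0.3, -0.1]
grip_width: 0.829
grip_force: 0.0
```

Request:
step_arm(
  targets=[
    [0, 0, 0, 0, 0, 0, 1],
    [0, 0, 3, 0, 0, 0, 1],
    [0, 0, 4, 0, 0, 0, 1],
    [0, 0, 4, 0, 0, 0, 1],
    [0, 0, 4, 0, 0, 0, 1],
  ],
)

```text
time: 28.87
position: [0.6372, -0.1757, 0.2237]
tool_rot: [2.12, 2.319, -0.0]
ft_force: [1.1, -0.5, 0.7]
grip_width: 0.998
grip_force: 0.0
```

Request:
step_arm(
  targets=[
    [-0.35, 3.8, 0, 0, 0, 0, 0.5],
    [-0.35, 3.8, 0, 0, 0, 0, 0.5],
    [-0.35, 3.8, 0, 0, 0, 0, 0.5],
    [-0.35, 3.8, 0, 0, 0, 0, 0.5],
    [-0.35, 3.8, 0, 0, 0, 0, 0.5],
  ],
)

```text
time: 29.28
position: [0.6197, 0.016, 0.2224]
tool_rot: [2.12, 2.318, 0.002]
ft_force: [0.7, 0.5, 0.5]
grip_width: 0.706
grip_force: 0.0
```

```bash
python3 - <<'E'
from h import *
st();tops(f="s10",x1=.7,n="scene");tops(f="s10",lo=.1,hi=.115,x1=.7,n="scene");tops(f="s10",lo=.15,hi=.17,x1=.7,n="scene")
im=np.load("pics/s10.npz")["im"]
cv2.imwrite("pics/s10c.png",cv2.convertScaleAbs(cv2.resize(im[90:310,220:440,::-1],None,fx=2.7,fy=2.7),alpha=1.5))
E
```

```text
t 29.28 p [0.6197 0.016  0.2224] closing 5.13 z [ 1.2e-03  5.0e-04 -1.0e+00] w 0.706 gf 0.0 F [0.7 0.5 0.5] q [-0.69  0.31  0.77  1.56 -0.22  1.36  0.19]
scene [306. 278.] 160 mid [ 0.6423 -0.2166  0.0895] ptp [0.091 0.018 0.009]
scene [348. 201.] 317 mid [0.6214 0.0289 0.1067] ptp [0.059 0.059 0.012]
scene [337. 220.] 353 mid [ 0.6267 -0.0386  0.1061] ptp [0.058 0.058 0.012]
scene [326. 241.] 384 mid [ 0.6337 -0.1076  0.1063] ptp [0.059 0.058 0.012]
scene [313. 263.] 409 mid [ 0.6392 -0.1764  0.1065] ptp [0.057 0.057 0.013]
```

View pics/s10c.png

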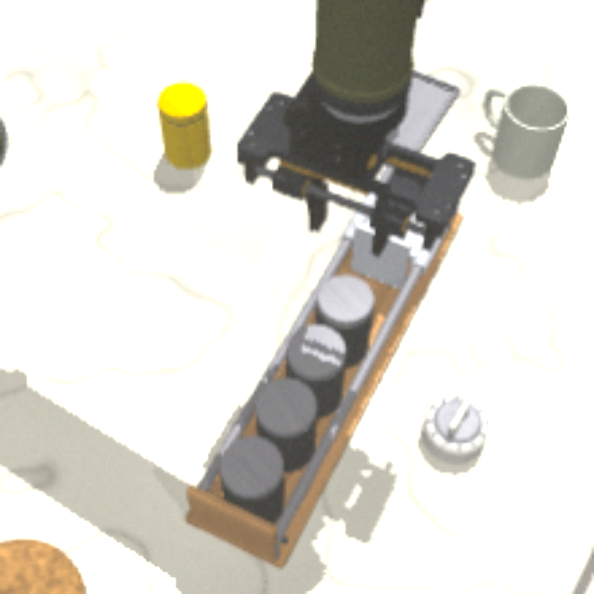

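All four tins stand upright in the bay, at about (345,300), (317,350), (287,407) and (252,465) in the crop. I'll go to the knob and pinch it.

Request:
step_arm(
  targets=[
    [-0.4, 3.9, 0, 0, 0, 0, 0.5],
    [-0.35, 3.9, 0, 0, 0, 0, 0.5],
    [-0.35, 3.9, 0, 0, 0, 0, 0.5],
    [0, 0, 0, 0, 0, 0, 0.5],
    [0, 0, 0, 0, 0, 0, 0.5],
  ],
  force=20,
)

```text
time: 29.85
position: [0.6088, 0.1339, 0.2216]
tool_rot: [2.114, 2.324, 0.0]
ft_force: [-0.3, -0.3, 0.9]
grip_width: 0.506
grip_force: 0.0
```

Request:
step_arm(
  targets=[
    [0, 0, -3, 0, 0, 0, 0.5],
    [0, 0, -3, 0, 0, 0, 0.5],
    [0, 0, -2, 0, 0, 0, 0.5],
    [0, 0, -1, 0, 0, 0, 0.5],
    [0, 0, 0, 0, 0, 0, 0.5],
  ],
)

```text
time: 30.27
position: [0.6078, 0.1286, 0.1296]
tool_rot: [-2.123, -2.315, 0.007]
ft_force: [-0.7, -0.0, 0.3]
grip_width: 0.498
grip_force: 0.0
```

Request:
step_arm(
  targets=[
    [0, 0, 0, 0, 0, 0, 0],
    [0, 0, 0, 0, 0, 0, 0],
    [0, 0, 0, 0, 0, 0, 0],
    [0, 0, 0, 0, 0, 0, 0],
    [0, 0, 0, 0, 0, 0, 0],
  ],
)

```text
time: 30.68
position: [0.6096, 0.1313, 0.1334]
tool_rot: [2.119, 2.318, 0.003]
ft_force: [-0.9, -0.6, 5.5]
grip_width: 0.293
grip_force: 20.0
```

```bash
python3 - <<'E'
from h import *
st()
E
```

```text
t 30.68 p [0.6096 0.1313 0.1334] closing 5.15 z [ 1.8e-03  6.0e-04 -1.0e+00] w 0.293 gf 20.0 F [-0.9 -0.6  5.5] q [-0.82  0.38  0.7   1.66 -0.26  1.2   0.03]
```

Request:
step_arm(
  targets=[
    [0.09, -1, 0, 0, 0, 0, 0],
    [0.09, -1, 0, 0, 0, 0, 0],
    [0.09, -1, 0, 0, 0, 0, 0],
    [0.09, -1, 0, 0, 0, 0, 0],
    [0.09, -1, 0, 0, 0, 0, 0],
  ],
  force=30,
)

```text
time: 31.1
position: [0.6141, 0.0833, 0.1334]
tool_rot: [-2.117, -2.32, -0.006]
ft_force: [-2.0, 1.8, 5.9]
grip_width: 0.291
grip_force: 30.0
```

Request:
step_arm(
  targets=[
    [0.06, -0.7, 0, 0, 0, 0, 0],
    [0.06, -0.7, 0, 0, 0, 0, 0],
    [0.06, -0.7, 0, 0, 0, 0, 0],
    [0.06, -0.7, 0, 0, 0, 0, 0],
    [0.06, -0.7, 0, 0, 0, 0, 0],
  ],
)

```text
time: 31.52
position: [0.6171, 0.0502, 0.1334]
tool_rot: [-2.115, -2.32, -0.008]
ft_force: [-1.0, 6.8, 5.6]
grip_width: 0.289
grip_force: 30.0
```

Request:
step_arm(
  targets=[
    [0.02, -0.2, 0, 0, 0, 0, 0],
    [0.02, -0.2, 0, 0, 0, 0, 0],
    [0.02, -0.2, 0, 0, 0, 0, 0],
    [0.02, -0.2, 0, 0, 0, 0, 0],
    [0.02, -0.2, 0, 0, 0, 0, 0],
  ],
)

```text
time: 31.93
position: [0.6179, 0.0416, 0.1334]
tool_rot: [-2.113, -2.32, -0.009]
ft_force: [-2.8, 8.5, 7.5]
grip_width: 0.287
grip_force: 30.0
```

```bash
python3 - <<'E'
from h import *
st();p=ctrl.get_state()["position"];print("value",-.0924*p[0]+.9957*p[1]-.006+.270);tops(f="s11",lo=.1,hi=.115,x1=.7,n="scene")
E
```

```text
t 31.93 p [0.6179 0.0416 0.1334] closing 5.35 z [ 0.0012  0.0068 -1.    ] w 0.287 gf 30.0 F [-2.8  8.5  7.5] q [-0.69  0.37  0.73  1.67 -0.27  1.2   0.2 ]
value 0.2483582685819624
scene [328. 235.] 1509 mid [ 0.6296 -0.0809  0.1073] ptp [0.078 0.248 0.014]
```

Request:
step_arm(
  targets=[
    [0.02, -0.2, 0, 0, 0, 0, 0],
    [0.02, -0.2, 0, 0, 0, 0, 0],
    [0.01, -0.15, 0, 0, 0, 0, 0],
    [0.01, -0.15, 0, 0, 0, 0, 0],
    [0, 0, 0, 0, 0, 0, 0],
  ],
)

```text
time: 32.4
position: [0.6185, 0.0355, 0.1334]
tool_rot: [-2.112, -2.32, -0.01]
ft_force: [-2.5, 10.2, 6.1]
grip_width: 0.292
grip_force: 30.0
```

```bash
python3 - <<'E'
from h import *
st();p=ctrl.get_state()["position"];print("value",-.0924*p[0]+.9957*p[1]-.006+.270)
E
```

```text
t 32.4 p [0.6185 0.0355 0.1334] closing 5.38 z [ 0.001   0.0079 -1.    ] w 0.292 gf 30.0 F [-2.5 10.2  6.1] q [-0.68  0.38  0.73  1.67 -0.27  1.2   0.21]
value 0.24216359259972556
```

Request:
step_arm(
  targets=[
    [0.02, -0.2, 0, 0, 0, 0, 0],
    [0.01, -0.15, 0, 0, 0, 0, 0],
    [0.01, -0.15, 0, 0, 0, 0, 0],
    [0, 0, 0, 0, 0, 0, 0],
    [0, 0, 0, 0, 0, 0, 0],
  ],
)

```text
time: 32.82
position: [0.6187, 0.0328, 0.1333]
tool_rot: [-2.108, -2.32, -0.013]
ft_force: [-4.1, 12.9, 7.6]
grip_width: 0.289
grip_force: 30.0
```

```bash
python3 - <<'E'
from h import *
st();p=ctrl.get_state()["position"];print("value",-.0924*p[0]+.9957*p[1]-.006+.270)
im,d=shot("scene","s12");C=cloud("scene",d)
cv2.imwrite("pics/s12c.png",cv2.convertScaleAbs(cv2.resize(im[170:300,270:400,::-1],None,fx=4.5,fy=4.5,interpolation=cv2.INTER_CUBIC),alpha=1.5))
E
```

```text
t 32.82 p [0.6187 0.0328 0.1333] closing 5.46 z [ 5.000e-04  1.050e-02 -9.999e-01] w 0.289 gf 30.0 F [-4.1 12.9  7.6] q [-0.68  0.38  0.73  1.67 -0.28  1.2   0.22]
value 0.23950121552888798
```

View pics/s12c.png

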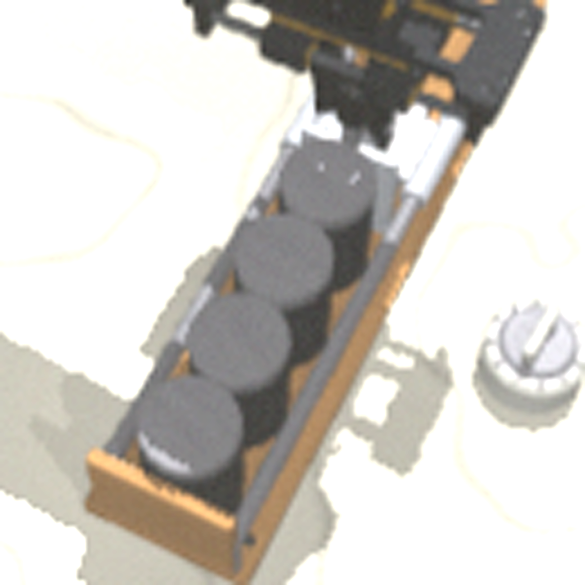

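The row is packed against the fixed end, about (195,440) to (330,185) in the crop, with the stop plate touching the last tin. One small push more to confirm it's solid.

Request:
step_arm(
  targets=[
    [0.02, -0.2, 0, 0, 0, 0, 0],
    [0.02, -0.2, 0, 0, 0, 0, 0],
    [0, 0, 0, 0, 0, 0, 0],
    [0, 0, 0, 0, 0, 0, 0],
    [0, 0, 0, 0, 0, 0, 0],
  ],
)

```text
time: 33.28
position: [0.6188, 0.0327, 0.1334]
tool_rot: [-2.103, -2.32, -0.017]
ft_force: [-4.5, 18.0, 9.1]
grip_width: 0.289
grip_force: 30.0
```

```bash
python3 - <<'E'
from h import *
st();p=ctrl.get_state()["position"];print("value",-.0924*p[0]+.9957*p[1]-.006+.270)
E
```

```text
t 33.28 p [0.6188 0.0327 0.1334] closing 5.61 z [-6.000e-04  1.520e-02 -9.999e-01] w 0.289 gf 30.0 F [-4.5 18.   9.1] q [-0.67  0.38  0.73  1.67 -0.28  1.2   0.22]
value 0.23942622430437197
```

The stop is solid at about 0.2394, with 18 N and no further motion. I'll relax the push, let go of the knob and rise.

Request:
step_arm(
  targets=[
    [-0.03, 0.35, 0, 0, 0, 0, 0],
    [-0.03, 0.35, 0, 0, 0, 0, 0],
    [-0.02, 0.2, 0, 0, 0, 0, 0],
    [0, 0, 0, 0, 0, 0, 0],
    [0, 0, 0, 0, 0, 0, 0],
  ],
)

```text
time: 33.7
position: [0.6188, 0.0329, 0.1334]
tool_rot: [-2.115, -2.321, -0.007]
ft_force: [-2.0, 3.8, 5.7]
grip_width: 0.293
grip_force: 30.0
```

Request:
step_arm(
  targets=[
    [0, 0, 0, 0, 0, 0, 0.5],
    [0, 0, 0, 0, 0, 0, 0.5],
    [0, 0, 0, 0, 0, 0, 0.5],
    [0, 0, 0, 0, 0, 0, 0.5],
    [0, 0, 0, 0, 0, 0, 0.5],
  ],
)

```text
time: 34.12
position: [0.6179, 0.0289, 0.1316]
tool_rot: [2.12, 2.318, -0.001]
ft_force: [-0.0, -0.3, 0.3]
grip_width: 0.487
grip_force: 0.0
```

Request:
step_arm(
  targets=[
    [0, 0, 2, 0, 0, 0, 0.5],
    [0, 0, 3, 0, 0, 0, 0.5],
    [0, 0, 2, 0, 0, 0, 0.5],
    [0, 0, 0, 0, 0, 0, 0],
    [0, 0, 0, 0, 0, 0, 0],
  ],
)

```text
time: 34.53
position: [0.6188, 0.0291, 0.2029]
tool_rot: [2.119, 2.317, 0.003]
ft_force: [-0.2, 0.7, -0.4]
grip_width: 0.42
grip_force: 0.0
```

Request:
step_arm(
  targets=[
    [0, 0, 0, 0, 0, 0, 0],
    [0, 0, 0, 0, 0, 0, 0],
    [0, 0, 0, 0, 0, 0, 0],
    [0, 0, 0, 0, 0, 0, 0],
    [0, 0, 0, 0, 0, 0, 0],
  ],
)

```text
time: 34.95
position: [0.6177, 0.0295, 0.2011]
tool_rot: [-2.119, -2.319, 0.001]
ft_force: [0.0, 0.2, 0.2]
grip_width: 0.06
grip_force: 0.0
```

```bash
python3 - <<'E'
from h import *
st();p=ctrl.get_state()["position"];print("u,v",.9957*p[0]+.0924*p[1],-.0924*p[0]+.9957*p[1])
im,d=shot("top","t13");C=cloud("top",d).reshape(-1,3)
im,d=shot("scene","s13");S=cloud("scene",d).reshape(-1,3)
for P in (C,S):
    u=P[:,0]*.9957+P[:,1]*.0924;v=-.0924*P[:,0]+.9957*P[:,1];z=P[:,2]
    for lo in(.11,.13,.15,.17,.18):
        m=(abs(u-.619)<.02)&(v>.0)&(v<.06)&(z>lo)&(z<lo+.01)
        print(lo,m.sum(),m.any() and (v[m].min().round(4),v[m].max().round(4),u[m].min().round(4),u[m].max().round(4)))
cv2.imwrite("pics/s13c.png",cv2.convertScaleAbs(cv2.resize(im[130:300,270:440,::-1],None,fx=3.5,fy=3.5,interpolation=cv2.INTER_CUBIC),alpha=1.5))
E
```

```text
t 34.95 p [0.6177 0.0295 0.2011] closing 5.15 z [-1.e-03 -4.e-04 -1.e+00] w 0.06 gf 0.0 F [0.  0.2 0.2] q [-0.7   0.32  0.76  1.59 -0.23  1.32  0.18]
u,v 0.6177956083801165 -0.027752655210763214
0.11 0 False
0.13 0 False
0.15 0 False
0.17 0 False
0.18 0 False
0.11 5 (np.float64(0.003), np.float64(0.0054), np.float64(0.6243), np.float64(0.6278))
0.13 12 (np.float64(0.0046), np.float64(0.0089), np.float64(0.6128), np.float64(0.628))
0.15 12 (np.float64(0.0094), np.float64(0.013), np.float64(0.6169), np.float64(0.6275))
0.17 0 False
0.18 0 False
```

View pics/s13c.png

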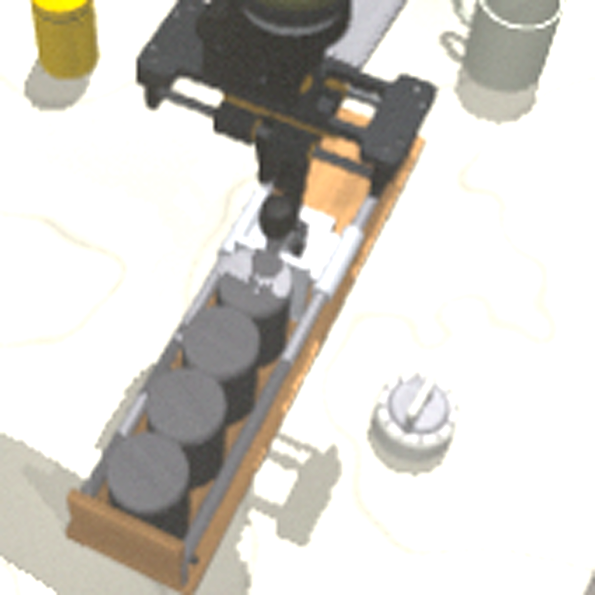

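Lever and row look right: the lever is up and the four tins touch each other. The front face of the lever is where I computed it. I'll press it down with closed fingers along its arc.

Request:
step_arm(
  targets=[
    [-0.1, 1, 0, 0, 0, 0, 0],
    [-0.08, 1, 0, 0, 0, 0, 0],
    [0, 0, -1.7, 0, 0, 0, 0],
    [0, 0, -1.5, 0, 0, 0, 0],
    [0, 0, 0, 0, 0, 0, 0],
  ],
)

```text
time: 35.47
position: [0.6142, 0.0515, 0.1668]
tool_rot: [-2.114, -2.319, 0.006]
ft_force: [-1.5, -0.9, -0.6]
grip_width: 0.011
grip_force: 0.0
```

Request:
step_arm(
  targets=[
    [-0.07, 0.74, 0, 0, 0, 0, 0],
    [-0.07, 0.74, 0, 0, 0, 0, 0],
    [-0.12, 1.25, -0.27, 0, 0, 0, 0],
    [-0.11, 1.18, -0.46, 0, 0, 0, 0],
    [-0.1, 1.1, -0.63, 0, 0, 0, 0],
  ],
)

```text
time: 35.88
position: [0.612, 0.1017, 0.1568]
tool_rot: [2.117, 2.32, 0.003]
ft_force: [0.3, -0.6, -0.6]
grip_width: 0.008
grip_force: 0.5
```

```bash
python3 - <<'E'
from h import *
st();p=ctrl.get_state()["position"];print("u,v",.9957*p[0]+.0924*p[1],-.0924*p[0]+.9957*p[1])
E
```

```text
t 35.88 p [0.612  0.1017 0.1568] closing 5.22 z [ 0.0019  0.001  -1.    ] w 0.008 gf 0.5 F [ 0.3 -0.6 -0.6] q [-0.79  0.35  0.72  1.64 -0.24  1.24  0.07]
u,v 0.6188127654064385 0.04470492022469477
```

Request:
step_arm(
  targets=[
    [-0.09, 1, -0.78, 0, 0, 0, 0],
    [-0.08, 0.88, -0.93, 0, 0, 0, 0],
    [-0.07, 0.73, -1.05, 0, 0, 0, 0],
    [-0.05, 0.56, -1.15, 0, 0, 0, 0],
    [-0.04, 0.39, -1.22, 0, 0, 0, 0],
  ],
)

```text
time: 36.3
position: [0.6081, 0.1366, 0.1036]
tool_rot: [-2.118, -2.32, -0.001]
ft_force: [0.5, 1.2, 1.7]
grip_width: 0.006
grip_force: 0.6
```

Request:
step_arm(
  targets=[
    [-0.02, 0.2, -1.26, 0, 0, 0, 0],
    [0, 0, -0.3, 0, 0, 0, 0],
    [0, 0, -0.2, 0, 0, 0, 0],
    [0, 0, 0, 0, 0, 0, 0],
    [0, 0, 0, 0, 0, 0, 0],
  ],
)

```text
time: 36.72
position: [0.6082, 0.1383, 0.0909]
tool_rot: [-2.118, -2.317, -0.004]
ft_force: [-10.5, 0.9, 26.3]
grip_width: 0.007
grip_force: 13.0
```

```bash
python3 - <<'E'
from h import *
st()
E
```

```text
t 36.72 p [0.6082 0.1383 0.0909] closing 5.14 z [-5.0e-04  3.9e-03 -1.0e+00] w 0.007 gf 13.0 F [-10.5   0.9  26.3] q [-0.81  0.42  0.68  1.7  -0.29  1.13  0.05]
```

The lever is flat against its stop. I'll retreat upwards and to the side, then check.

Request:
step_arm(
  targets=[
    [0, 0, 1, 0, 0, 0, 0],
    [0, 0, 3, 0, 0, 0, 0],
    [0, 0, 4, 0, 0, 0, 0],
    [0, 0, 4, 0, 0, 0, 0],
    [0, 0, 3, 0, 0, 0, 0],
  ],
)

```text
time: 37.13
position: [0.6084, 0.1363, 0.2393]
tool_rot: [2.12, 2.317, 0.001]
ft_force: [0.6, 0.7, -0.2]
grip_width: 0.006
grip_force: 0.0
```

Request:
step_arm(
  targets=[
    [-2, 3.5, 0, 0, 0, 0, 0],
    [-2, 3.5, 0, 0, 0, 0, 0],
    [-2, 3.5, 0, 0, 0, 0, 0],
    [-2, 3.5, 0, 0, 0, 0, 0],
    [-2, 3.5, 0, 0, 0, 0, 0],
  ],
)

```text
time: 37.55
position: [0.5067, 0.3129, 0.2361]
tool_rot: [-2.121, -2.318, 0.002]
ft_force: [1.3, -0.2, -0.9]
grip_width: 0.003
grip_force: 0.0
```

Request:
step_arm(
  targets=[
    [-1, 3.5, 0, 0, 0, 0, 0],
    [-1, 3.5, 0, 0, 0, 0, 0],
    [-1, 3.5, 0, 0, 0, 0, 0],
    [0, 0, 0, 0, 0, 0, 0],
    [0, 0, 0, 0, 0, 0, 0],
  ],
)

```text
time: 37.97
position: [0.476, 0.4194, 0.2351]
tool_rot: [2.114, 2.324, -0.005]
ft_force: [-0.4, -1.2, 0.8]
grip_width: 0.007
grip_force: 0.0
```

```bash
python3 - <<'E'
from h import *
st()
for n in("top","scene"):
    im,d=shot(n,n+"F");P=cloud(n,d).reshape(-1,3);x,y,z=P.T
    u=x*.9957+y*.0924;v=-.0924*x+.9957*y
    m=(abs(u-.619)<.05)&(z>.15)&(z<.17)&(abs(v)<.3);print(n,"knob v",v[m].mean() if m.any() else None)
    m=(abs(u-.619)<.01)&(z>.07)&(z<.1)&(v>.03)&(v<.14);print(" lever v max,z",v[m].max(),[np.median(z[m&(abs(v-q)<.01)]).round(4) for q in(.05,.075,.1)])
    m=(abs(u-.619)<.04)&(z>.1)&(z<.115)&(v<-.03);print(" row v",v[m].min(),v[m].max(),"u",u[m].min(),u[m].max())
    for nm,(q,zz) in dict(mug=((.33,.43,.55,.72),.08),mill=((-.45,-.25,.55,.75),.1),timer=((-.05,.08,.68,.8),.04)).items():
        m=(y>q[0])&(y<q[1])&(x>q[2])&(x<q[3])&(z>zz*.6)&(z<.2);print("  ",nm,((P[m].max(0)+P[m].min(0))/2).round(3))
a=cv2.imread("pics/sceneF.png");b=cv2.imread("pics/topF.png")
cv2.imwrite("pics/F.png",cv2.convertScaleAbs(np.hstack([cv2.resize(a[90:310,220:440],(600,600)),]),alpha=1.5))
E
```

```text
t 37.97 p [0.476  0.4194 0.2351] closing 5.43 z [-0.0019 -0.0022 -1.    ] w 0.007 gf 0.0 F [-0.4 -1.2  0.8] q [-1.22  0.31  0.57  1.49 -0.17  1.39 -0.54]
top knob v -0.023249512818596718
 lever v max,z 0.10877232590560632 [np.float64(0.0894), np.float64(0.0893), np.float64(0.0893)]
 row v -0.47929970661082427 -0.030617783159246733 u 0.5888631016008793 0.6588127896684284
   mug [0.655 0.399 0.07 ]
   mill [ 0.696 -0.404  0.107]
   timer [0.769 0.006 0.039]
scene knob v -0.028288672006609488
 lever v max,z 0.10801871611083294 [np.float64(0.0906), np.float64(0.0906), np.float64(0.0908)]
 row v -0.494002702526483 -0.03013743446585923 u 0.58988238145706 0.6575990676438611
   mug [0.656 0.397 0.071]
   mill [ 0.699 -0.41   0.108]
   timer [0.771 0.003 0.04 ]
```

View pics/F.png

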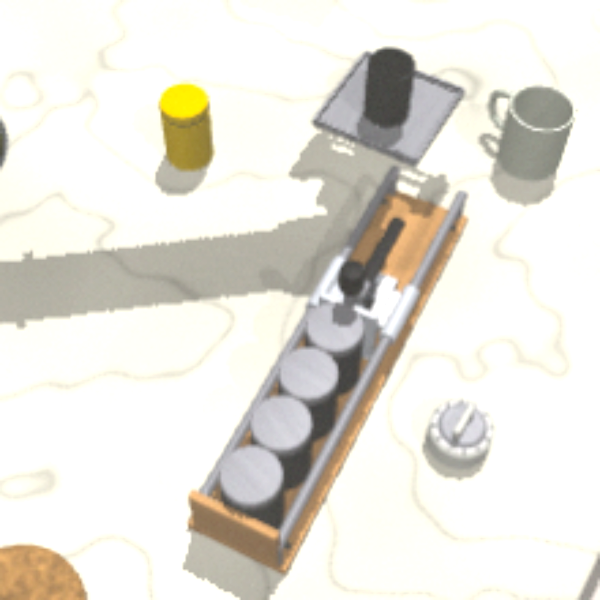

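The final view shows the lever flat at about (385,250), four tins tight in the row, the open tin upright on the tray at (390,90), and the mug, mill and timer unmoved. I'll hand it in.

```bash
python3 -c "
from bench import ctrl
print(ctrl.close_job())"
```

```text
the job is handed in; nothing more can be done
None
```

I handed the job in, but the close call returned no verdict. The four lidded canisters stand snug in the rack with the stop at about 0.24 m and the lever locked flat, the open canister is upright on the tray, and the mug, mill and timer did not move.

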